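# Clamp a backing plate onto a polishing pad and hold it while the adhesive grabs

## Task

The orange polishing pad in the bench clamp and the black backing plate in the wooden stand both carry contact adhesive and must be bonded together: lift the plate out of the stand, turn it round so that its flat face looks at the back of the orange pad and its threaded hub at the clamp's fork, and stand it on the clamp's two rails between them. Then pump the clamp's trigger in several full strokes, letting it spring open in between, until the fork has pushed the plate upright and flat against the pad, and finish while still holding trigger and handle squeezed together so that the pressure stays on while the adhesive grabs: press firmly but without crushing the foam, about 15 N between plate and pad and never more than 45 N. Leave the white pad and the other things on the table where they are.

Things in the scene. Friction and masses are not known exactly. Their poses are not given: they have to be found in the camera images.
- backing_plate: Part to bond: black disc 75 mm across, 14 mm thick, with a 16 mm wide metal hub standing 12 mm out of one face, 75 g. Origin: centre of the flat face; z: disc axis, towards the hub. Starts standing on edge in the stand. Pinch it across its thickness at the top of the rim, fingertips at most 22 mm below the top (clear of hub and fork).
- plate_face (a point): Centre of the plate's flat face (same point as its origin).
- plate_hub (a point): Centre of the end of the hub, 26 mm from the flat face along z.
- pad_orange: Orange foam polishing pad, 77 mm across, 24 mm thick, standing loose on edge on the clamp's rails against the fixed jaw, its dark flat back looking along the board's +y at the fork. Its top is as high as that of the plate, so leave a finger's room (some 27 mm) between them when setting the plate down. Origin: centre of that back; z: from the back into the foam (towards the fixed jaw).
- pad_back (a point): Centre of the back of the orange pad (same point as its origin), 24 mm from the face of the fixed jaw.
- clamp_board: Plywood board, 143 x 238 x 12 mm, fixed, bearing an orange-black one-hand ratchet bar clamp laid on its side. Origin: on the table below the disc axis, in the plane of the fixed jaw's face; y along the bar from fixed jaw to fork, z up, handle to -x. Level rails at x = -18 and 18 mm, y = 0 to 108 mm; the plate stands on them centred at x = 0, z = 52 mm (top 90 mm). Bar at x = -70, z = 52 mm.
- fork (a point): Middle of the two rubber tips of the sliding head's fork, on the disc axis, facing the board's -y, 88 to 96 mm from the fixed jaw at the start. The hub goes between the prongs (26 mm apart, 20 mm deep); they reach 14 mm above and below the axis. No part of the clamp is higher than 77 mm.
- clamp_head (a joint): Travel of the sliding head (fork, handle and trigger together) towards the fixed jaw (board -y), m: 0 open, fork 96 mm from the fixed jaw; about 0.057 when plate and pad are pressed flat together. Ratchet with 5 mm teeth: it slides forward with 3 to 4 N of friction, back only to the last tooth.
- clamp_trigger (a joint): Swing of the trigger towards the handle, rad: 0 let go (springs back), 0.27 squeezed. A full stroke moves the head 15 mm: handle 15 mm to the board's -y, trigger 15 mm to +y, so a gripper closing on both stays centred; then open until it is back at 0 and follow the head. Free strokes take 4 to 6 N; once the plate is clamped, pressure on the pad = about 1.7 x squeeze - 6 N.
- handle_grip (a point): Middle of the handle bar, 57 mm out from the bar, 52 mm above the table. The handle lies level along the board's x, 16 mm thick along y, 26 mm high, its end 113 mm out. Squeeze handle and trigger together here from above, fingers closing along the board's y, fingertips about 20 mm below this point.
- trigger_grip (a point): Middle of the black trigger lever, 13 mm thick along y, level beside the handle: 47 mm to the board's -y of handle_grip when let go, 17 mm when squeezed. Over their backs handle and trigger measure 61 mm let go, 32 mm squeezed.
- rack: Small wooden stand, 74 x 46 x 12 mm, fixed, with two steel rails along its y and four thin wire guides up to 34 mm high. The backing plate stands on edge in it, flat face at y = 7 mm, hub to the stand's -y, axis 58 mm and top 96 mm above the table. Origin on the table below its middle.
- pad_white: White foam pad lying flat on the table, 77 mm across, 27 mm thick: a bystander. Origin under its middle.
- squeeze_bottle: A bystander: white squeeze bottle with a cone nozzle, 225 mm tall, 69 mm across. Origin under its middle.
- jar_green: A bystander: jar with a green lid, 64 mm across, 56 mm tall. Origin under its middle.
- wax_tin: A bystander: flat tin with a red lid, 80 mm across, 34 mm tall. Origin under its middle.
- torch: A bystander: black torch standing on its head, 31 mm across, 109 mm tall. Origin under its middle.
Mind the look-alikes: they are no part of the job. What is shaped like the backing_plate but blue is not meant.

How it is judged:
On the way, in this order (a step that is already met when the one before it is completed fails the run):
1. the backing plate is lifted clear of the stand (z of backing_plate in the frame of rack above 0.09 m), for 0.1 s.
2. the plate stands on the clamp's rails, let go, flat face to the pad and hub to the fork (x of plate_face in the frame of clamp_board between -0.006 and 0.006 m and z of plate_face in the frame of clamp_board between 0.047 and 0.058 m and y of plate_face in the frame of clamp_board between 0.022 and 0.07 m and y of plate_hub in the frame of clamp_board above 0.0465 m and angle between the z axis of backing_plate and the y axis of clamp_board, either way round below 0.3 rad and contact force between the fingers and backing_plate below 0.05 N and value of joint clamp_trigger below 0.1 rad), for 0.2 s.
3. the trigger is squeezed a first time (value of joint clamp_trigger above 0.16 rad), for 0.05 s.
4. the trigger is let spring open again (value of joint clamp_trigger below 0.08 rad), for 0.05 s.
5. the trigger is squeezed a second time (value of joint clamp_trigger above 0.16 rad), for 0.05 s.
At the end, for the whole second after the job is handed in: Still holding: fingers press the clamp (over 3 N), trigger squeezed over 0.01 rad; the plate stands on the rails, hub to the fork, flat on the orange pad's back (within 0.09 rad; both faces 20.5 to 27.5 mm from the fixed jaw), pressed with 5 to 45 N, and the robot touches neither (x of plate_face in the frame of clamp_board between -0.006 and 0.006 m and z of plate_face in the frame of clamp_board between 0.047 and 0.058 m and y of plate_face in the frame of clamp_board between 0.0205 and 0.0275 m and y of plate_hub in the frame of clamp_board above 0.0455 m and angle between the z axis of each of backing_plate, pad_orange and the y axis of clamp_board, either way round below 0.09 rad and y of pad_back in the frame of clamp_board between 0.0205 and 0.0275 m and z of pad_back in the frame of clamp_board between 0.047 and 0.06 m and contact force between backing_plate and pad_orange between 5 and 45 N and value of joint clamp_trigger above 0.01 rad and contact force between the fingers and clamp_board above 3 N and contact force between each of the arm, the fingers and backing_plate below 0.1 N and contact force between each of the arm, the fingers and pad_orange below 0.1 N); the arm keeps its last pose, push and grip.
It fails at once if the foam is crushed: over 45 N between the plate and the orange pad (contact force between backing_plate and pad_orange above 45 N).
It fails at once if a bystander is shifted by more than 25 mm (distance of any of pad_white, squeeze_bottle, jar_green, wax_tin, torch from where it was at the start of the episode above 0.025 m).
It also fails if it takes over 67 s, if anything falls off the work surface, if the arm or the gripper's body presses on something with over 40 N, if the wrist force passes 120 N, or if a joint passes its speed limit or range.

## Robot

A 7-joint arm with a two-finger parallel gripper is mounted at the origin on a cart in front of the work surface, level with it; the furniture and walls round the work are solid. World frame = base frame: x ahead of the robot, y to its left, z up, the work surface at z = 0. Lengths are in m, angles in rad, forces in N, time in s.
With the tool pointing down it reaches from about 0.425 to 1.025 m from the base axis. Payload 9.4 kg.
Tool frame: the origin (TCP) lies at the very end of the fingers, on their centre line; the grasp point (between the pads) lies 19 mm behind it; z points along the fingers, y is the direction in which the jaws open and shut (so a half turn about z gives the same grasp; the last joint's range is limited). The gripper opens to 85 mm and grips with 20 to 120 N. Pads are 22 mm wide; open, the fingers measure 114 mm over their backs; the gripper's body (76 mm by 85 mm) begins 54 mm behind the grasp point. The pads swing forward as they close: fully open they stand 13 mm farther back than shut.
Start: joints at [1.042, 0.599, -0.003, 1.599, 0.002, 0.943, -0.08], TCP at [0.317, -0.652, 0.231] pointing down, gripper open.
Joint ranges: [-2.57, 2.57], [-0.35, 1.97], [-1.29, 1.29], [0.11, 2.56], [-1.05, 4.19], [0.11, 1.86], [-2.63, 2.63]. Speed limits (rad/s): [2.22, 2.22, 3.01, 3.01, 3.14, 3.14, 3.14].

## Interface

Orientations are given as a unit quaternion [w, x, y, z].
In Python, from rig import get_state, camera, camera_params, close_job gives the robot as it stands.
- The arm moves only by the tool arm_command, never from a script. Its argument "increments" is one flat list of numbers, 7 for each row, row after row: the turn, a rotation vector about the tool's x, y, z in units of 6 degrees (1.0 is 6 degrees), then the shift along the tool's x, y, z in units of 40 mm (1.0 is 40 mm), then the finger opening in mm, from 0 to 85.4. In form: [rx, ry, rz, x, y, z, hand, rx, ry, rz, x, y, z, hand, ...]. A call has 1 to 10 rows; each row shifts and turns the pose as measured when the row begins, along the tool's axes as they then stand; what a row does not reach is not made up. A row lasts 1/12 s, in which the tool goes at most 41.7 mm and 7.16 degrees, less where a joint would pass 70% of its speed; a pose out of reach is approached as far as the arm can. A call is refused whole if a number of a shift passes 1 or a number of a turn 1, either way. A call with a gripper value outside its range is refused whole. The fingers move at their own pace and stop on an object; the grip force is fixed at half the most. Time passes only in rows, so rows that do not move let the fingers close. It gives the time, the measured TCP pose, the force and the opening at its end, in the units of the state.
- get_state(): the state, without advancing time (a new reading comes with each control period).
- camera(name): name is "scene" or "side" or "wrist"; returns the picture (480x640x3 uint8, red, green, blue); there is no depth.
- camera_params(name): a dict with "vertical_fov" (degrees; the focal length in pixels is half the picture's height over the tangent of half this angle, whatever the lens; pixels are square), "cx", "cy" (the principal point, pixels), "k1" (the pictures are not rectified: a ray, as slopes to the right and down, at radius r is drawn at 1 + k1 r^2 times it, then the intrinsics apply), "T" (4x4, takes a point from camera to world coordinates). Camera axes: x right, y up, looking along -z (the intrinsics and any distortion apply to the point x, -y, -z); pixel columns grow to the right and rows downward; lengths in m; the calibration is good to about 2 mm. A picture is of the moment at which its call begins: read the wrist's pose just before it. camera_params takes no time and is no camera call; for the wrist camera it gives the pose at the moment of the call.
- close_job(): hands the job in, once; it reports no verdict.
The state is a dict: "t": time; "qpos": joint angles; "qvel": joint speeds; "joint_efforts": joint torques, N m; "tool_pos": TCP position; "tcp_rot": TCP orientation; "ft_force": force on the tool from outside, world axes, zero at the start; "moment": the same for the moment, N m; "grip_width": finger opening in m.
Only numpy, scipy, OpenCV 4.12 (cv2) and the standard library are available. Lean on these libraries where they do the work, as an engineer would, in place of code of your own. Each camera call takes 0.05 s, during which the arm holds its last target. There are 200 camera calls.

## Working session

There is one attempt and no reset: what is moved stays moved. The work goes in short steps, Python scripts to look and compute and a tool call to move; the robot and the scene stay as the last step left them, time stands still between calls to the robot, and variables do not carry over. Pictures are saved under pics/ and viewed, about 8 in all and at most 12, crops included, and the job is handed in when it is done.

Besides the shell and the picture viewer there is one more tool, called after "Call:" by a JSON object that holds its "fn" and its "kwargs". arm_command: Moves the arm, as the interface text tells. Its arguments: {"type":"object","properties":{"increments":{"type":"array","items":{"type":"number"}}},"required":["increments"]}

```bash
mkdir -p pics; ls
python3 - <<'E'
from rig import *
import cv2,json
for n in ("scene","side"):
    im=camera(n); cv2.imwrite(f"pics/{n}0.png",im[:,:,::-1])
for n in ("scene","side","wrist"): print(n,camera_params(n))
print(get_state())
E
```

```text
pics
scene {'vertical_fov': 51.67434382366334, 'cx': 319.30916194841825, 'cy': 236.87461637664964, 'k1': -0.05350793247053344, 'T': array([[ 0.5133132 ,  0.38631252, -0.76633687, -0.37522392],
       [-0.85817716,  0.23776295, -0.45497335, -0.65702033],
       [ 0.00644461,  0.89119662,  0.45357144,  0.62683573],
       [ 0.        ,  0.        ,  0.        ,  1.        ]])}
side {'vertical_fov': 47.829889375589296, 'cx': 313.7211877457841, 'cy': 237.76773287080408, 'k1': -0.07233388198312102, 'T': array([[-0.88974066,  0.17750851, -0.42053808,  0.09218263],
       [-0.45643467, -0.35683329,  0.81506895,  0.78340648],
       [-0.00538031,  0.91714815,  0.39851013,  0.50024721],
       [ 0.        ,  0.        ,  0.        ,  1.        ]])}
wrist {'vertical_fov': 66.49709373729621, 'cx': 316.9391310350492, 'cy': 243.44737156890415, 'k1': -0.027845004230982802, 'T': array([[ 4.37048180e-01,  8.57630151e-01,  2.71033970e-01,
         3.85789557e-01],
       [-8.99437852e-01,  4.16954974e-01,  1.30996566e-01,
        -6.17638851e-01],
       [-6.62357385e-04, -3.01030022e-01,  9.53614433e-01,
         3.72377761e-01],
       [ 0.00000000e+00,  0.00000000e+00,  0.00000000e+00,
         1.00000000e+00]])}
{'t': 0.1, 'qpos': array([ 1.04228931,  0.6000532 , -0.00250976,  1.60007723,  0.00179851,
        0.94290335, -0.07979524]), 'qvel': array([ 8.95765084e-04, -9.56814808e-04,  7.31967523e-04, -1.10196395e-03,
       -1.39943848e-04,  2.58152821e-06, -1.09685883e-03]), 'joint_efforts': array([ 5.62331494e-03, -7.77997112e+01,  1.57030463e+00, -2.58627820e+01,
        1.27034527e-02,  5.44123075e-03,  3.15828822e-05]), 'tool_pos': array([ 0.31630687, -0.65187458,  0.2304882 ]), 'tcp_rot': array([-6.80578589e-04,  9.74587996e-01,  2.24003840e-01, -2.34053628e-04]), 'ft_force': array([-0.21704274,  0.51164487, -0.57718237]), 'moment': array([-0.07435733, -0.00436507, -0.03737667]), 'grip_width': 0.08542312732383228}
```

View pics/scene0.png

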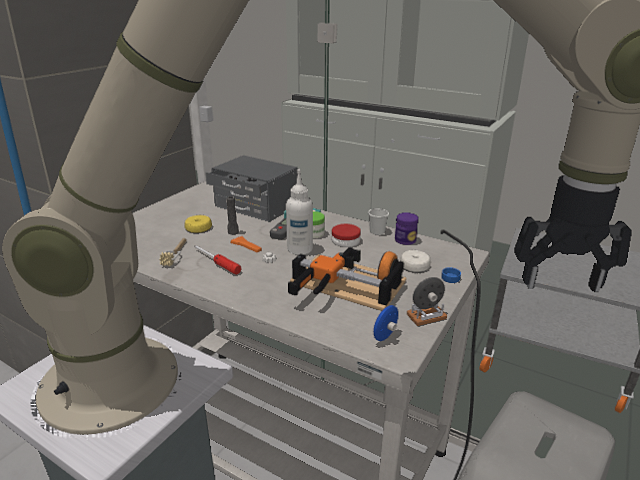

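View pics/side0.png

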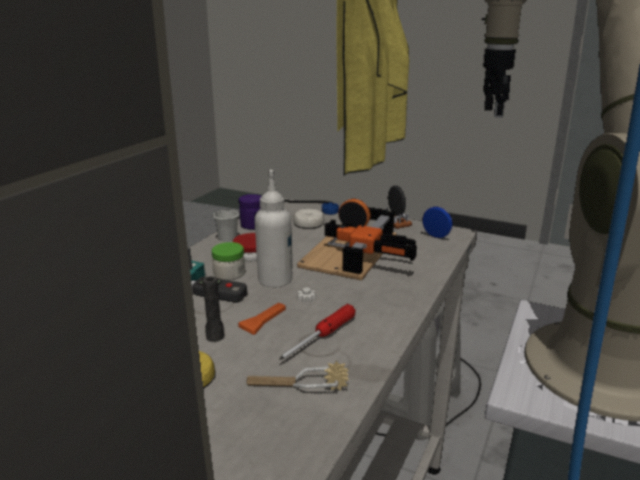

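Scene: the clamp is at about (345,280), the orange pad at (387,265), the backing plate in its stand at (430,300). The blue look-alike is at (386,323), the white pad at (416,261). I'll write helpers and zoom in.

```bash
cat > h.py <<'E'
import numpy as np, cv2
from rig import *
from scipy.spatial.transform import Rotation as R
def K(p):
    f=240/np.tan(np.radians(p["vertical_fov"]/2)); return np.array([[f,0,p["cx"]],[0,f,p["cy"]],[0,0,1]]),np.array([p["k1"],0,0,0])
def ray(p,uv):
    k,d=K(p); s=cv2.undistortPoints(np.array([[uv]],float),k,d).ravel()
    T=p["T"]; return T[:3,3],T[:3,:3]@np.array([s[0],-s[1],-1.])
def onz(p,uv,z):
    o,d=ray(p,uv); return o+d*(z-o[2])/d[2]
def proj(p,X):
    k,d=K(p); T=p["T"]; c=(np.atleast_2d(X)-T[:3,3])@T[:3,:3]
    s=c[:,:2]*[1,-1]/-c[:,2:]; s=s*(1+p["k1"]*(s**2).sum(1))[:,None]
    return s*k[0,0]+[k[0,2],k[1,2]]
def snap(n,name,crop=None,sc=1):
    im=camera(n)[:,:,::-1].copy(); cv2.imwrite(f"pics/{name}_raw.png",im)
    if crop: x0,y0,x1,y1=crop; im=im[y0:y1,x0:x1]
    cv2.imwrite(f"pics/{name}.png",cv2.resize(im,None,fx=sc,fy=sc,interpolation=cv2.INTER_CUBIC))
def tcp():
    s=get_state(); q=s["tcp_rot"]; return s["tool_pos"],R.from_quat([q[1],q[2],q[3],q[0]]),s
E
python3 - <<'E'
from h import *
p=camera_params("scene")
im=cv2.imread("pics/scene0.png")
cv2.imwrite("pics/scz.png",cv2.resize(im[230:350,275:475],None,fx=4,fy=4,interpolation=cv2.INTER_CUBIC))
for n,uv,z in [("plate",(430,293),.058),("orange",(388,264),.052),("rackbase",(427,317),.01),("boardL",(296,290),.012),("boardR",(375,306),.012),("white",(416,257),.027),("bottle",(300,250),0)]: print(n,onz(p,uv,z).round(3))
P,r,s=tcp(); print(r.as_matrix().round(3))
Tw=camera_params("wrist")["T"]; print("cam in tool",(r.inv().apply(Tw[:3,3]-P)).round(4),(r.inv().as_matrix()@Tw[:3,:3]).round(3))
E
```

```text
plate [ 0.486 -0.415  0.058]
orange [ 0.561 -0.287  0.052]
rackbase [ 0.468 -0.42   0.01 ]
boardL [ 0.409 -0.131  0.012]
boardR [ 0.445 -0.311  0.012]
white [ 0.67  -0.316  0.027]
bottle [ 0.591 -0.024  0.   ]
[[ 0.9    0.437 -0.001]
 [ 0.437 -0.9    0.001]
 [-0.    -0.001 -1.   ]]
cam in tool [ 0.0774 -0.0007 -0.1419] [[ 0.     0.954  0.301]
 [ 1.    -0.    -0.001]
 [-0.001  0.301 -0.954]]
```

View pics/scz.png

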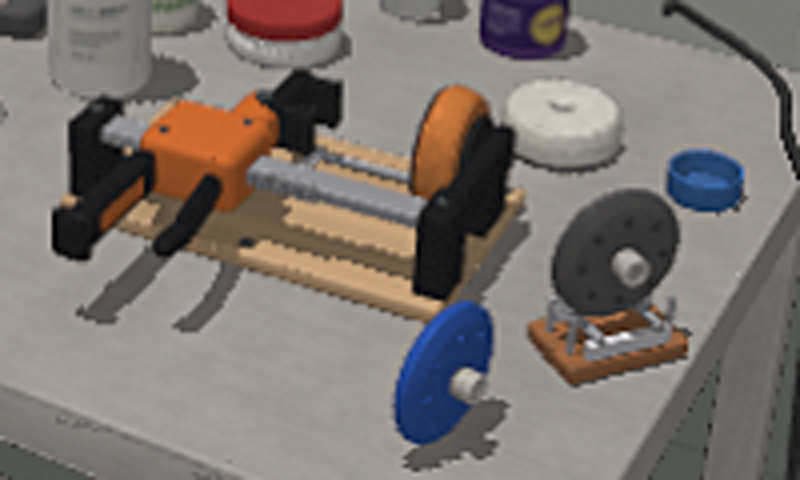

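Call:
{"fn": "arm_command", "kwargs": {"increments": [0,0,0,0.85,-0.46,-0.1,85,0,0,0,0.85,-0.46,-0.1,85,0,0,0,0.85,-0.46,-0.1,85,0,0,0,0.85,-0.46,-0.1,85,0,0,0,0.85,-0.46,-0.1,85,0,0,0,0.85,-0.46,-0.1,85,0,0,0,0.85,-0.46,-0.1,85,0,0,0,0.85,-0.46,0,85,0,0,0,0,0,0,85]}}

```text
t: 0.85
tool_pos: [0.5, -0.3922, 0.2537]
tcp_rot: [-0.004, 0.976, 0.22, -0.003]
ft_force: [1.0, 1.6, 1.1]
grip_width: 0.0851
```

Run:
```python
from h import *
print(tcp()[0],tcp()[2]["qvel"].round(3))
snap("wrist","w1",None,1.2); np.save("w1T.npy",camera_params("wrist")["T"])
```

```text
[ 0.49997246 -0.39217807  0.2536536 ] [ 0.032 -0.004  0.068  0.     0.024  0.007  0.056]
```

View pics/w1.png

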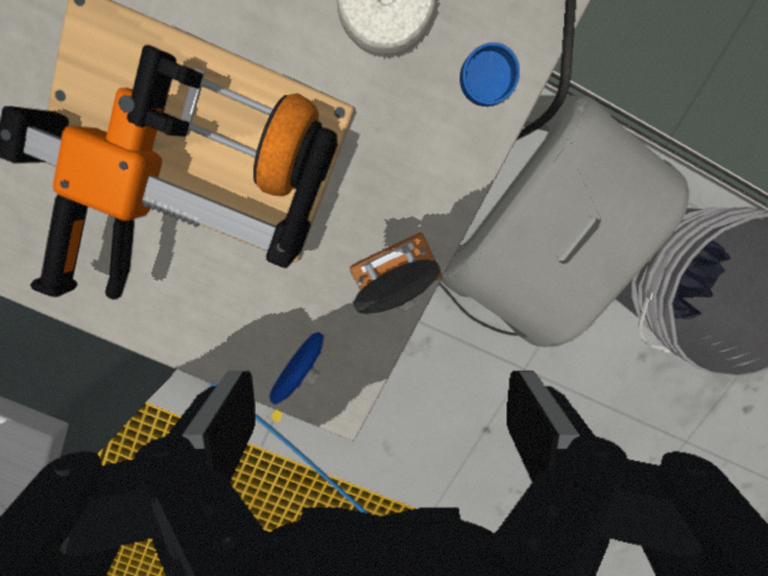

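Run:
```python
import cv2
im=cv2.imread("pics/w1_raw.png")[0:270,0:372]
cv2.imwrite("pics/w1z.png",cv2.resize(im,None,fx=2.15,fy=2.15,interpolation=cv2.INTER_CUBIC))
```

```text
(no output)
```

View pics/w1z.png

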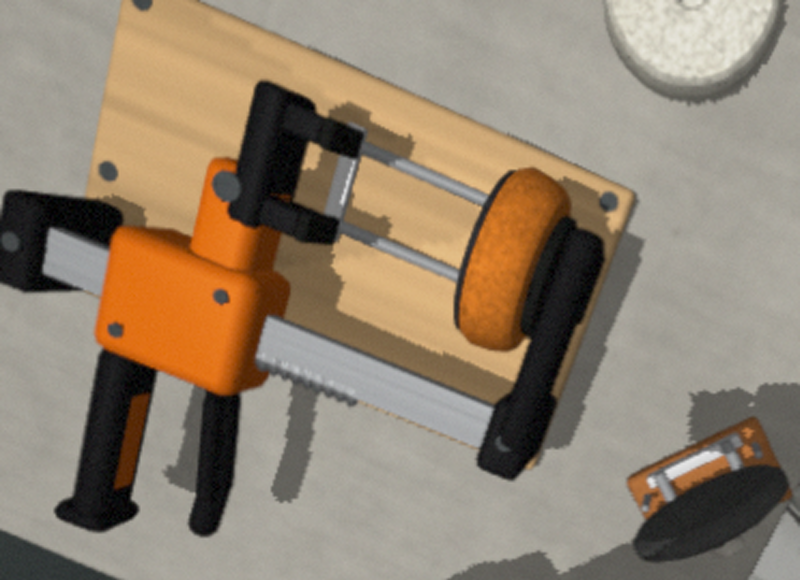

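Run:
```python
from h import *
p=camera_params("wrist"); p["T"]=np.load("w1T.npy")
g=lambda u,v,z: onz(p,(u/2.15,v/2.15),z)
f1,f2=g(375,152,.019),g(488,200,.019); n1,n2=g(350,234,.019),g(458,275,.019)
for a,b,nm in((f1,f2,"far"),(n1,n2,"near")): d=a-b; print(nm,a,b,np.degrees(np.arctan2(d[1],d[0])))
A,B,C=g(637,190,.012),g(160,0,.012),g(540,466,.012)
d=B-A; print("edge",A,np.degrees(np.arctan2(d[1],d[0])), "C",C,np.linalg.norm(C-A))
a,b=g(285,318,.052),g(500,405,.052); d=a-b; print("bar",a,b,np.degrees(np.arctan2(d[1],d[0])))
# sep
# rack block corners z=.012 
for q in [(628,480),(757,418),(778,468),(650,510)]: print("rack",g(*q,.012))
# plate top rim
for q in [(640,545),(712,485),(712,500),(785,475)]: print("plate",g(*q,.096),g(*q,.058))
```

```text
far [ 0.55558347 -0.21638548  0.019     ] [ 0.55811718 -0.26906511  0.019     ] 92.75361012638152
near [ 0.5182037  -0.21717234  0.019     ] [ 0.52224334 -0.26820661  0.019     ] 94.5258258533016
edge [ 0.59050497 -0.32702996  0.012     ] 94.28211310193048 C [ 0.45282822 -0.33592581  0.012     ] 0.13796384887748317
bar [ 0.47840753 -0.21507384  0.052     ] [ 0.48286465 -0.31239661  0.052     ] 92.62215999108696
rack [ 0.46510213 -0.37874462  0.012     ]
rack [ 0.52087745 -0.42309645  0.012     ]
rack [ 0.50290695 -0.44399631  0.012     ]
rack [ 0.45550966 -0.39529926  0.012     ]
plate [ 0.46517141 -0.39055199  0.096     ] [ 0.45203121 -0.39414061  0.058     ]
plate [ 0.50009461 -0.40581634  0.096     ] [ 0.49139122 -0.41134423  0.058     ]
plate [ 0.49457716 -0.40850162  0.096     ] [ 0.48517281 -0.41437066  0.058     ]
plate [ 0.51598492 -0.42985667  0.096     ] [ 0.50930031 -0.43843875  0.058     ]
```

Run:
```python
from h import *
p=camera_params("wrist"); p["T"]=np.load("w1T.npy")
im=cv2.imread("pics/w1_raw.png")
im=cv2.resize(im[0:270,0:372],None,fx=2.15,fy=2.15,interpolation=cv2.INTER_CUBIC)
def F(x,y,yaw): 
    R_=R.from_euler('z',yaw,degrees=True); return lambda P: R_.apply(P)+[x,y,0]
def draw(P,c):
    cv2.polylines(im,[np.round(proj(p,P)*2.15).astype(int)],False,c,1)
t=np.linspace(0,2*np.pi,60)
def circ(F,r,y,z,c): draw(F(np.c_[r*np.cos(t),0*t+y,z+r*np.sin(t)]),c)
th=3.7; b=np.array([.5385,-.243]); yax=np.array([-np.sin(np.radians(th)),np.cos(np.radians(th))])
# choose y origin guess: corner A at board y=?
A=np.array([.5905,-.327]); print("A rel", (A-b)@yax)
o=b+yax*(-.058); print("board o",o)
Bf=F(*o,th)
circ(Bf,.0385,.024,.0525,(255,255,0)); circ(Bf,.0385,0,.0525,(255,0,255))
for x in(-.018,.018): draw(Bf(np.array([[x,0,.019],[x,.108,.019]])),(0,255,0))
draw(Bf(np.array([[-.070,0,.052],[-.070,.2,.052]])),(0,255,0))
draw(Bf(np.array([[-.02,.096,.066],[.02,.096,.066]])),(0,0,255))
draw(Bf(np.array([[-.02,.088,.066],[.02,.088,.066]])),(0,0,255))
Rf=F(.4787,-.419,-38.5)
circ(Rf,.0375,.007,.0585,(255,255,0)); circ(Rf,.0375,-.007,.0585,(255,0,255))
draw(Rf(np.array([[-.037,-.023,.012],[.037,-.023,.012],[.037,.023,.012],[-.037,.023,.012],[-.037,-.023,.012]])),(0,255,0))
cv2.imwrite("pics/ov1.png",im)
```

```text
A rel -0.08718059196401687
board o [ 0.54224287 -0.30087911]
```

View pics/ov1.png

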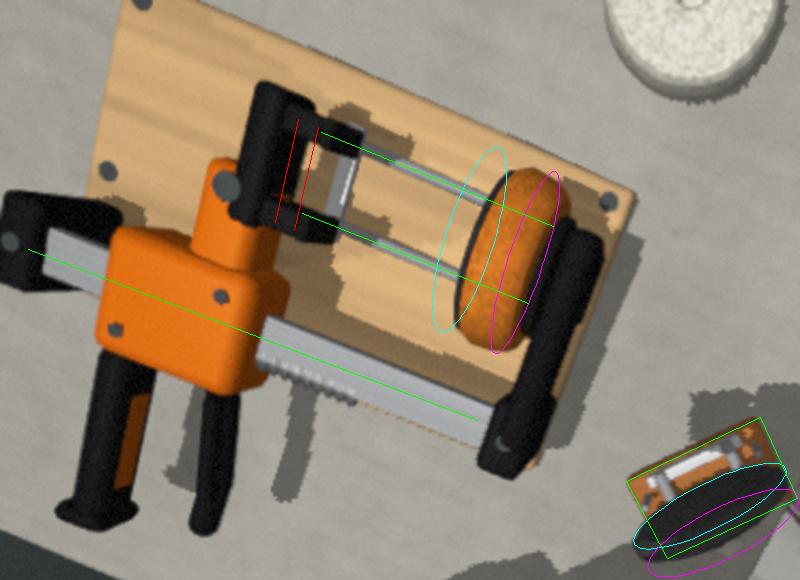

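Call:
{"fn": "arm_command", "kwargs": {"increments": [0,0,-1,0,0,0,60,0,0,-1,0,0,0,60,0,0,-1,0,0,0,60,0,0,-1,0,0,0,60,0,0,-1,0,0,0,60,0,0,-1,0,0,0,60,0,0,-1,0,0,0,60,0,0,-1,0,0,0,60,0,0,-1,0,0,0,60,0,0,-1,0,0,0,60]}}

```text
t: 1.73
tool_pos: [0.4911, -0.4008, 0.2499]
tcp_rot: [-0.007, 0.721, 0.692, -0.005]
ft_force: [-0.2, 0.6, 0.8]
grip_width: 0.06
```

Call:
{"fn": "arm_command", "kwargs": {"increments": [0,0,-1,0,0,0,60,0,0,-1,0,0,0,60,0,0,-1,0,0,0,60,0,0,-1,0,0,0,60,0,0,-1,0,0,0,60,0,0,-1,0,0,0,60,0,0,-1,0,0,0,60,0,0,-1,0,0,0,60,0,0,-1,0,0,0,60,0,0,-0.4,0,0,0,60]}}

```text
t: 2.57
tool_pos: [0.4801, -0.4115, 0.2451]
tcp_rot: [-0.014, 0.289, 0.957, -0.002]
ft_force: [0.2, 0.1, -0.6]
grip_width: 0.0599
```

```bash
cat >> h.py <<'E'
def go(target,phi):
    "prints needed turn (units of 6deg, tool axes) and shift (units of 40mm, tool axes now and after the turn)"
    P,r,s=tcp(); goal=R.from_euler('z',phi,degrees=True)*R.from_euler('x',180,degrees=True)
    print("t",s["t"],"pos",P.round(4),"phi",np.degrees(np.arctan2(*r.as_matrix()[[1,0],0])).round(2),"grip",s["grip_width"].__round__(4),"F",s["ft_force"].round(1),"q",s["qpos"].round(2))
    rv=np.degrees((r.inv()*goal).as_rotvec())/6; d=(np.array(target)-P)/.04
    print("turn",rv.round(3),"shift now",r.inv().apply(d).round(3),"after turn",goal.inv().apply(d).round(3))
E
python3 - <<'E'
from h import *
go((.4787,-.419,.15),141.5)
snap("wrist","w2",None,1.2); np.save("w2T.npy",camera_params("wrist")["T"])
E
```

```text
t 2.5667 pos [ 0.4801 -0.4115  0.2451] phi 146.37 grip 0.0599 F [ 0.2  0.1 -0.6] q [ 0.99  0.54 -0.57  1.76  0.35  0.97  1.26]
turn [-0.116 -0.24   0.813] shift now [-0.135 -0.151  2.378] after turn [-0.089 -0.17   2.378]
```

View pics/w2.png

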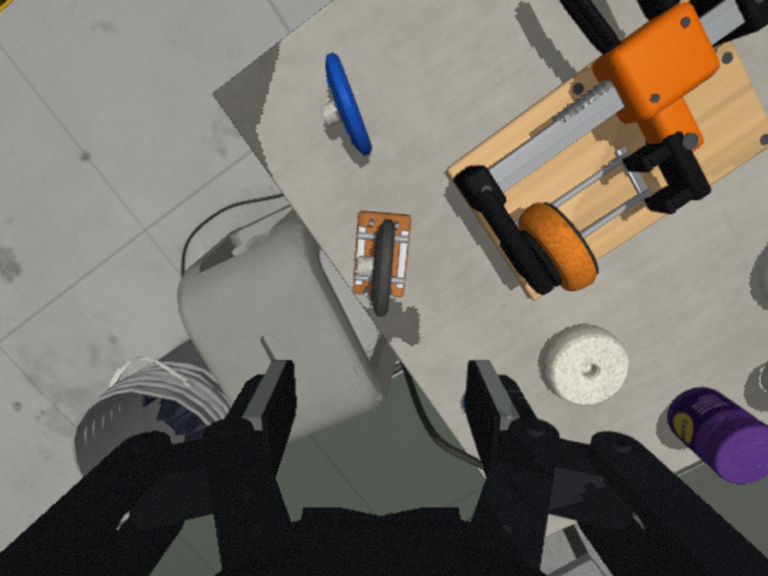

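Run:
```python
from h import *
p=camera_params("wrist"); p["T"]=np.load("w2T.npy")
g=lambda u,v,z: onz(p,(u/1.2,v/1.2),z)
c=[g(*q,.012) for q in [(361,210),(410,214),(404,298),(356,295)]]
print(np.array(c).round(4),"mean",np.mean(c,0),"len",np.linalg.norm(c[1]-c[2]),np.linalg.norm(c[0]-c[1]),"ang",np.degrees(np.arctan2(*(c[2]-c[1])[[1,0]])),np.degrees(np.arctan2(*(c[3]-c[0])[[1,0]])))
print("plate ends z.058",g(389,220,.058),g(381,315,.058), "hub",g(366,266,.06))
im=cv2.imread("pics/w2_raw.png")
def F(x,y,yaw): 
    R_=R.from_euler('z',yaw,degrees=True); return lambda P: R_.apply(P)+[x,y,0]
def draw(P,c): cv2.polylines(im2,[np.round((proj(p,P)-O)*S).astype(int)],False,c,1)
t=np.linspace(0,2*np.pi,60)
def circ(F,r,y,z,c): draw(F(np.c_[r*np.cos(t),0*t+y,z+r*np.sin(t)]),c)
O=np.array([280,0]);S=2.2; im2=cv2.resize(im[0:270,280:640],None,fx=S,fy=S,interpolation=cv2.INTER_CUBIC)
th=3.7; yax=np.array([-np.sin(np.radians(th)),np.cos(np.radians(th))])
o=np.array([.5422,-.3009])-yax*.0095; Bf=F(*o,th); print(o)
circ(Bf,.0385,.024,.0525,(255,255,0)); circ(Bf,.0385,0,.0525,(255,0,255))
for x in(-.018,.018): draw(Bf(np.array([[x,0,.019],[x,.108,.019]])),(0,255,0))
draw(Bf(np.array([[-.070,0,.052],[-.070,.2,.052]])),(0,255,0))
for y in(.088,.096): draw(Bf(np.array([[-.02,y,.066],[.02,y,.066]])),(0,0,255))
m=np.mean(c,0); Rf=F(m[0],m[1],-38.5)
circ(Rf,.0375,.007,.0585,(255,255,0)); circ(Rf,.0375,-.007,.0585,(255,0,255))
draw(Rf(np.array([[-.037,-.023,.012],[.037,-.023,.012],[.037,.023,.012],[-.037,.023,.012],[-.037,-.023,.012]])),(0,255,0))
cv2.imwrite("pics/ov2.png",im2)
```

```text
[[ 0.4383 -0.4063  0.012 ]
 [ 0.4641 -0.3735  0.012 ]
 [ 0.524  -0.418   0.012 ]
 [ 0.498  -0.4524  0.012 ]] mean [ 0.48109818 -0.41253459  0.012     ] len 0.07462566081415606 0.04172589571565891 ang -36.68110537157608 -37.69731722481172
plate ends z.058 [ 0.45380529 -0.38842188  0.058     ] [ 0.51308037 -0.43496763  0.058     ] hub [ 0.47316304 -0.42223322  0.06      ]
[ 0.54281306 -0.3103802 ]
```

View pics/ov2.png

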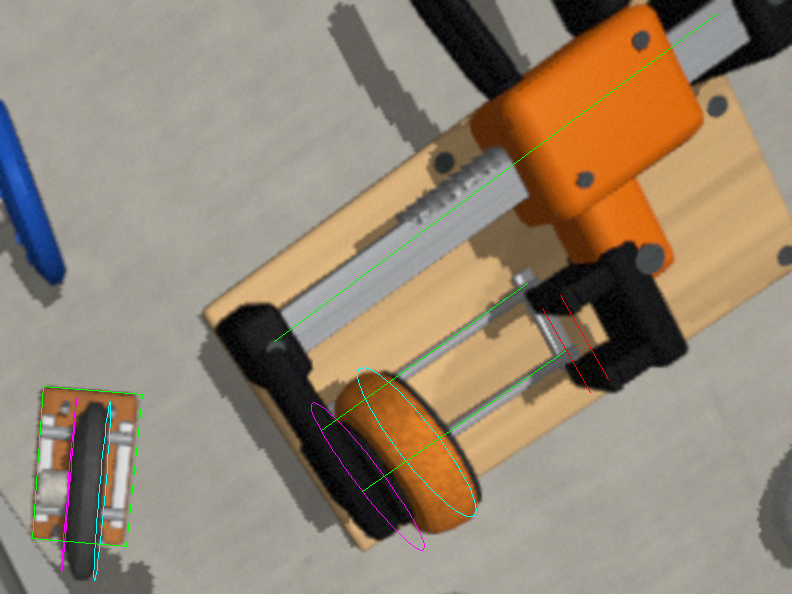

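```bash
sed -i 's/^    im=camera(n)\[/    pp=camera_params(n); np.save(f"{name}T.npy",pp["T"]); im=camera(n)[/' h.py
python3 - <<'E'
from h import *
print(tcp()[2]["qvel"].round(3))
T2=np.load("w2T.npy")
snap("wrist","w3",(280,0,640,270),2.2)
p=camera_params("wrist"); T3=np.load("w3T.npy"); p["T"]=T3; print("moved",(T3-T2)[:3].round(4))
a=cv2.imread("pics/w2_raw.png"); b=cv2.imread("pics/w3_raw.png")
w=np.s_[0:280,100:640]
print("img shift",cv2.phaseCorrelate(cv2.cvtColor(a[w],6).astype(np.float32),cv2.cvtColor(b[w],6).astype(np.float32)))
im2=cv2.imread("pics/w3.png")
O=np.array([280,0]);S=2.2
def F(x,y,yaw): 
    R_=R.from_euler('z',yaw,degrees=True); return lambda P: R_.apply(P)+[x,y,0]
def draw(P,c): cv2.polylines(im2,[np.round((proj(p,P)-O)*S).astype(int)],False,c,1)
t=np.linspace(0,2*np.pi,60)
def circ(F,r,y,z,c): draw(F(np.c_[r*np.cos(t),0*t+y,z+r*np.sin(t)]),c)
th=3.7; yax=np.array([-np.sin(np.radians(th)),np.cos(np.radians(th))])
o=np.array([.5422,-.3009])-yax*.0095; Bf=F(*o,th)
circ(Bf,.0385,.024,.0525,(255,255,0)); circ(Bf,.0385,0,.0525,(255,0,255))
for x in(-.018,.018): draw(Bf(np.array([[x,0,.019],[x,.108,.019]])),(0,255,0))
for y in(.088,.096): draw(Bf(np.array([[-.02,y,.066],[.02,y,.066]])),(0,0,255))
Rf=F(.4787,-.419,-38.5)
circ(Rf,.0375,.007,.0585,(255,255,0)); circ(Rf,.0375,-.007,.0585,(255,0,255))
draw(Rf(np.array([[-.037,-.023,.012],[.037,-.023,.012],[.037,.023,.012],[-.037,.023,.012],[-.037,-.023,.012]])),(0,255,0))
cv2.imwrite("pics/w3.png",im2)
E
```

```text
[-0.017 -0.006  0.028  0.    -0.023 -0.009 -0.128]
moved [[0. 0. 0. 0.]
 [0. 0. 0. 0.]
 [0. 0. 0. 0.]]
img shift ((0.5225649223725668, 0.21667532960972835), 1.048040692600203)
```

View pics/w3.png

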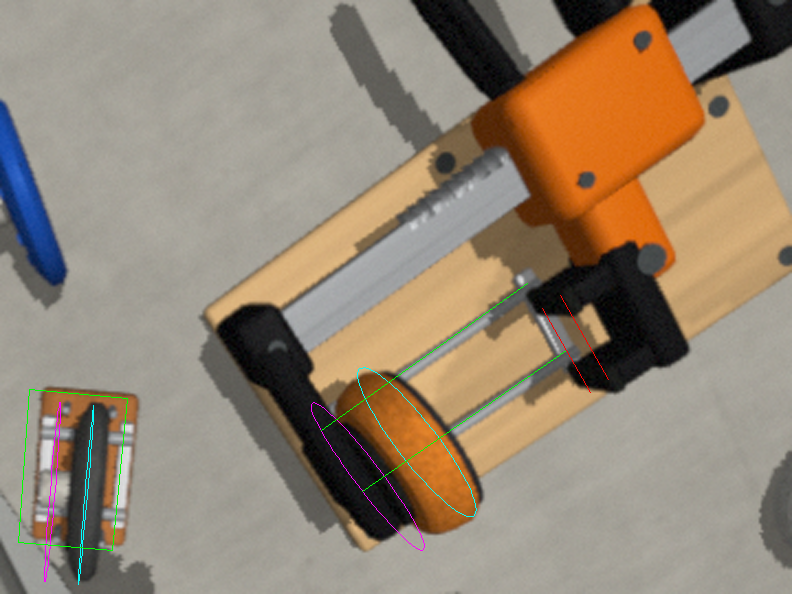

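Call:
{"fn": "arm_command", "kwargs": {"increments": [0,0,0,0,0,0,60,0,0,0,0,0,0,60]}}

```text
t: 2.83
tool_pos: [0.479, -0.4126, 0.2445]
tcp_rot: [-0.014, 0.295, 0.955, -0.001]
ft_force: [-0.3, -0.1, 1.0]
grip_width: 0.06
```

Run:
```python
from h import *
print(tcp()[2]["qvel"].round(3))
T2=np.load("w2T.npy"); snap("wrist","w4"); T4=np.load("w4T.npy")
print((T4-T2)[:3].round(4))
a=cv2.imread("pics/w2_raw.png"); b=cv2.imread("pics/w4_raw.png")
w=np.s_[0:280,100:640]
print(cv2.phaseCorrelate(cv2.cvtColor(a[w],6).astype(np.float32),cv2.cvtColor(b[w],6).astype(np.float32)))
# orange mask of pad & scene/ side consistency: rack corners from scene
p=camera_params("wrist"); p["T"]=T4
g=lambda u,v,z: onz(p,(280+u/2.2,v/2.2),z)
c=[g(*q,.012) for q in [(42,388),(137,395),(127,545),(34,540)]]; print(np.array(c).round(4),np.mean(c,0))
s=camera_params("scene")
for q in c: print(proj(s,q).round(1), ((proj(s,q)-[275,230])*4).round(0))
```

```text
[-0.001  0.     0.01   0.001 -0.007 -0.003 -0.015]
[[ 0.0092  0.0058  0.0023 -0.0003]
 [-0.0062  0.0089  0.0022 -0.0002]
 [-0.      0.0006  0.0002 -0.0004]]
((1.1693571996187302, -0.15944036331879374), 0.7914042788768502)
[[ 0.4375 -0.4088  0.012 ]
 [ 0.4649 -0.3742  0.012 ]
 [ 0.5229 -0.4179  0.012 ]
 [ 0.4954 -0.454   0.012 ]] [ 0.48016715 -0.41371688  0.012     ]
[[416.7 322. ]] [[567. 368.]]
[[406.1 310.3]] [[524. 321.]]
[[434.9 303. ]] [[639. 292.]]
[[446.9 314.5]] [[688. 338.]]
```

Run:
```python
from h import *
p=camera_params("wrist"); p["T"]=np.load("w4T.npy")
g=lambda u,v,z: onz(p,(280+(u+1)/2.2,v/2.2),z)
A,C=g(368,550,.012),g(205,312,.012); print("corners",A,C,np.linalg.norm(A-C))
D=g(790,288,.012); E=g(440,150,.012)
ang=lambda d:np.degrees(np.arctan2(d[1],d[0]))
print("angles",ang(A-C),ang(D-A)-90, "bar",ang(g(520,165,.06)-g(285,318,.06))-90)
n1,n2=g(522,280,.019),g(400,358,.019); f1,f2=g(565,358,.019),g(450,430,.019)
print("rails",n1,n2,ang(n1-n2)-90,f1,f2,ang(f1-f2)-90)
th=np.radians(3.7); X=np.array([np.cos(th),np.sin(th),0]);Y=np.array([-X[1],X[0],0])
print("railmid X", (n1@X+n2@X)/2,(f1@X+f2@X)/2)
print("corner Y",A@Y,C@Y,"rail end Y",n1@Y)
print("fork tips Y",[g(*q,.066)@Y for q in[(530,297),(572,372),(540,315),(575,378)]], "X",[g(*q,.066)@X for q in[(530,297),(572,372)]])
# pad back: intersect plane: outline of back disc; for each outline pixel assume on circle edge at height z
for q in [(390,372),(430,405),(455,435),(475,470),(481,495)]:
    for z in(.0905,.075,): print(q,z,(g(*q,z)@X).round(4),(g(*q,z)@Y).round(4))
```

```text
corners [ 0.59115952 -0.32136827  0.012     ] [ 0.45123767 -0.32809819  0.012     ] 0.1400836055698597
angles 2.7536731096953355 0.30617157167334597 bar -0.6729739175558649
rails [ 0.51690854 -0.20597865  0.019     ] [ 0.51662945 -0.26677872  0.019     ] -0.2630071321055141 [ 0.55829965 -0.20463667  0.019     ] [ 0.55830342 -0.26303197  0.019     ] 0.003702775587129281
railmid X 0.5004377892012891 0.542047950440327
corner Y -0.35884730175148283 -0.35653371326612027 rail end Y -0.2389066163656309
fork tips Y [np.float64(-0.25952328832876653), np.float64(-0.2604311207403545), np.float64(-0.25977304554121083), np.float64(-0.2606150640211548)] X [np.float64(0.49624075728320444), np.float64(0.531487363260963)]
(390, 372) 0.0905 0.4804 -0.3237
(390, 372) 0.075 0.4848 -0.32
(430, 405) 0.0905 0.4996 -0.3184
(430, 405) 0.075 0.505 -0.3144
(455, 435) 0.0905 0.5148 -0.3168
(455, 435) 0.075 0.521 -0.3127
(475, 470) 0.0905 0.5309 -0.3176
(475, 470) 0.075 0.538 -0.3135
(481, 495) 0.0905 0.5407 -0.3207
(481, 495) 0.075 0.5483 -0.3168
```

Run:
```python
from h import *
go((.482,-.4125,.13),142)
```

```text
t 2.8833 pos [ 0.479  -0.4125  0.2445] phi 145.73 grip 0.0599 F [-0.1 -0.5 -0.1] q [ 0.99  0.54 -0.57  1.77  0.35  0.97  1.25]
turn [-0.116 -0.25   0.622] shift now [-0.137  0.074  2.86 ] after turn [-0.058  0.046  2.863]
```

Call:
{"fn": "arm_command", "kwargs": {"increments": [-0.12,-0.25,0.62,0,0,0,60,0,0,0,-0.02,0.02,0.7,60,0,0,0,-0.02,0.02,0.7,60,0,0,0,-0.02,0.01,0.7,60,0,0,0,0,0,0.7,60,0,0,0,0,0,0,60,0,0,0,0,0,0,60]}}

```text
t: 3.47
tool_pos: [0.4844, -0.4141, 0.1317]
tcp_rot: [0.004, 0.331, 0.944, -0.001]
ft_force: [0.5, 0.6, 0.2]
grip_width: 0.0601
```

Run:
```python
from h import *
go((.482,-.4125,.076),142)
snap("wrist","w5",None,1.2)
```

```text
t 3.4667 pos [ 0.4844 -0.4141  0.1317] phi 141.37 grip 0.0601 F [0.5 0.6 0.2] q [ 0.93  0.65 -0.48  1.88  0.44  0.71  1.09]
turn [-0.003  0.074 -0.104] shift now [ 0.082 -0.006  1.392] after turn [ 0.072 -0.006  1.393]
```

View pics/w5.png

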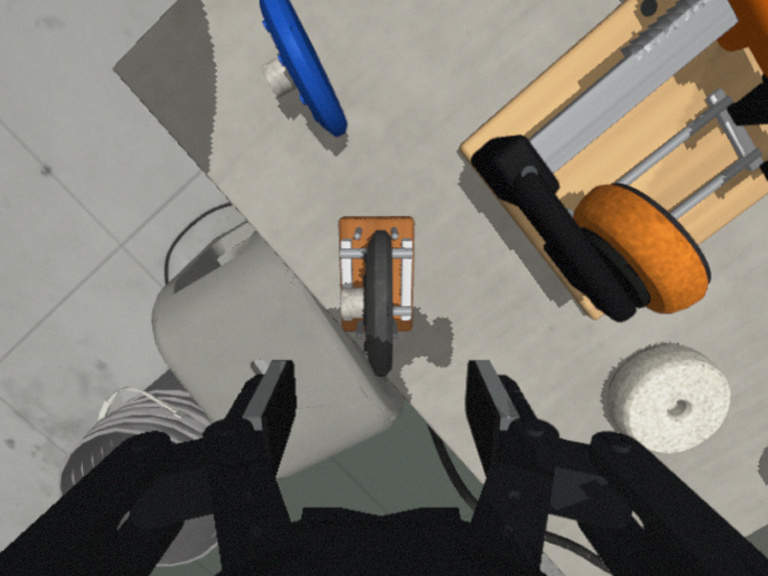

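Run:
```python
from h import *
p=camera_params("wrist"); p["T"]=np.load("w5T.npy"); P,r,s=tcp()
g=lambda u,v,z: onz(p,(u/1.2,v/1.2),z)
for n,q,z in[("rack",(377,273),.012),("c",(414,217),.012),("c",(412,330),.012),("plate lo",(379,230),.058),("plate hi",(380,378),.058),("A",(462,150),.012),("C",(597,320),.012)]:
    w=g(*q,z); print(n,w.round(4),"in tool",r.inv().apply(w-P).round(4))
```

```text
rack [ 0.4787 -0.4114  0.012 ] in tool [ 0.0068 -0.0013  0.1198]
c [ 0.4656 -0.3727  0.012 ] in tool [0.0412 0.0207 0.1195]
c [ 0.5224 -0.4176  0.012 ] in tool [-0.0312  0.0212  0.12  ]
plate lo [ 0.4525 -0.3886  0.058 ] in tool [0.0411 0.0001 0.0735]
plate hi [ 0.5168 -0.4393  0.058 ] in tool [-0.0407  0.0006  0.0741]
A [ 0.4524 -0.3284  0.012 ] in tool [0.0792 0.0471 0.1192]
C [ 0.5912 -0.3205  0.012 ] in tool [-0.0243  0.1399  0.1199]
```

Call:
{"fn": "arm_command", "kwargs": {"increments": [0,0.07,0,0.09,0,0.5,50,0,0,0,0,0,0.5,50,0,0,0,0,0,0.39,50,0,0,0,0,0,0,30,0,0,0,0,0,0,20]}}

```text
t: 3.93
tool_pos: [0.4861, -0.4151, 0.0843]
tcp_rot: [0.006, 0.332, 0.943, -0.002]
ft_force: [-0.6, -0.3, 0.8]
grip_width: 0.0267
```

Run:
```python
from h import *
go((.482,-.4125,.076),142)
```

```text
t 3.9333 pos [ 0.4861 -0.4151  0.0843] phi 141.23 grip 0.0267 F [-0.6 -0.3  0.8] q [ 0.9   0.71 -0.44  1.9   0.49  0.62  1.05]
turn [-0.008  0.12  -0.129] shift now [ 0.123 -0.013  0.205] after turn [ 0.121 -0.012  0.207]
```

Call:
{"fn": "arm_command", "kwargs": {"increments": [0,0.12,0,0.12,-0.01,0.2,26,0,0,0,0.02,0,0.03,26,0,0,0,0,0,0,5,0,0,0,0,0,0,5,0,0,0,0,0,0,5,0,0,0,0,0,0,5]}}

```text
t: 4.43
tool_pos: [0.4833, -0.4136, 0.0805]
tcp_rot: [0.003, 0.333, 0.943, -0.002]
ft_force: [-0.2, 0.3, -1.1]
grip_width: 0.0124
```

Run:
```python
from h import *
go((.482,-.4125,.076),142)
```

```text
t 4.4333 pos [ 0.4833 -0.4136  0.0805] phi 141.15 grip 0.0124 F [-0.2  0.3 -1.1] q [ 0.9   0.71 -0.43  1.91  0.5   0.62  1.04]
turn [-0.011  0.06  -0.141] shift now [0.042 0.001 0.112] after turn [0.042 0.001 0.112]
```

Call:
{"fn": "arm_command", "kwargs": {"increments": [0,0,0,0,0,0,2,0,0,0,0,0,-0.3,2,0,0,0,0,0,-0.7,2,0,0,0,0,0,-0.8,2,0,0,0,0,0,-0.8,2,0,0,0,0,0,-0.8,2,0,0,0,0,0,0,2]}}

```text
t: 5.02
tool_pos: [0.4821, -0.4111, 0.224]
tcp_rot: [0.0, 0.332, 0.943, -0.0]
ft_force: [1.9, -1.1, -1.3]
grip_width: 0.0126
```

Call:
{"fn": "arm_command", "kwargs": {"increments": [0,0,0.5,0,0,0,2,0,0,1,0,0,0,2,0,0,1,0,0,0,2,0,0,1,0,0,0,2,0,0,1,0,0,0,2,0,0,1,0,0,0,2,0,0,1,0,0,0,2,0,0,1,0,0,0,2,0,0,1,0,0,0,2,0,0,1,0,0,0,2]}}

```text
t: 5.85
tool_pos: [0.4819, -0.4103, 0.2339]
tcp_rot: [0.004, 0.756, 0.655, 0.002]
ft_force: [0.8, 0.3, -0.5]
grip_width: 0.0127
```

Call:
{"fn": "arm_command", "kwargs": {"increments": [0,0,1,0,0,0,2,0,0,1,0,0,0,2,0,0,1,0,0,0,2,0,0,1,0,0,0,2,0,0,1,0,0,0,2,0,0,1,0,0,0,2,0,0,1,0,0,0,2,0,0,1,0,0,0,2,0,0,1,0,0,0,2,0,0,1,0,0,0,2]}}

```text
t: 6.68
tool_pos: [0.4817, -0.4065, 0.2388]
tcp_rot: [0.001, 0.986, 0.164, 0.006]
ft_force: [0.1, 0.6, 0.5]
grip_width: 0.0124
```

Run:
```python
from h import *
go((.51,-.25,.23),3.2)
```

```text
t 6.6833 pos [ 0.4817 -0.4065  0.2388] phi 18.93 grip 0.0124 F [0.1 0.6 0.5] q [ 0.59  0.47  0.03  1.83 -0.03  0.83 -0.6 ]
turn [ 0.025 -0.113  2.622] shift now [ 1.936 -3.473  0.229] after turn [ 0.924 -3.868  0.221]
```

Call:
{"fn": "arm_command", "kwargs": {"increments": [0,-0.05,0.9,0,0,0,2,0,-0.05,0.9,0,0,0,2,0,0,0.8,0,0,0,2,0,0,0,-0.15,-0.7,0,2,0,0,0,-0.15,-0.7,0,2,0,0,0,-0.15,-0.7,0,2,0,0,0,-0.15,-0.7,0,2,0,0,0,-0.15,-0.6,0,2,0,0,0,0,0,0,2,0,0,0,0,0,0,2]}}

```text
t: 7.52
tool_pos: [0.4447, -0.2634, 0.2419]
tcp_rot: [-0.0, 1.0, 0.02, 0.003]
ft_force: [0.1, 0.2, -0.4]
grip_width: 0.0122
```

Call:
{"fn": "arm_command", "kwargs": {"increments": [0,0,0,0,0,0,2,0,0,0,0,0,0,2]}}

```text
t: 7.68
tool_pos: [0.4452, -0.2636, 0.2428]
tcp_rot: [-0.0, 1.0, 0.02, 0.004]
ft_force: [-0.1, -0.5, -1.1]
grip_width: 0.0126
```

Run:
```python
from h import *
go((.542,-.25,.23),3.2); print(tcp()[2]["qvel"].round(3))
snap("wrist","w6",(80,0,560,360),1.66)
```

```text
t 7.6833 pos [ 0.4452 -0.2636  0.2428] phi 2.3 grip 0.0126 F [-0.1 -0.5 -1.1] q [ 0.35  0.34  0.1   2.07 -0.05  0.74 -1.04]
turn [-0.003 -0.067 -0.15 ] shift now [ 2.428 -0.243  0.337] after turn [ 2.434 -0.205  0.319]
[ 0.007  0.     0.    -0.01  -0.003  0.003  0.005]
```

View pics/w6.png

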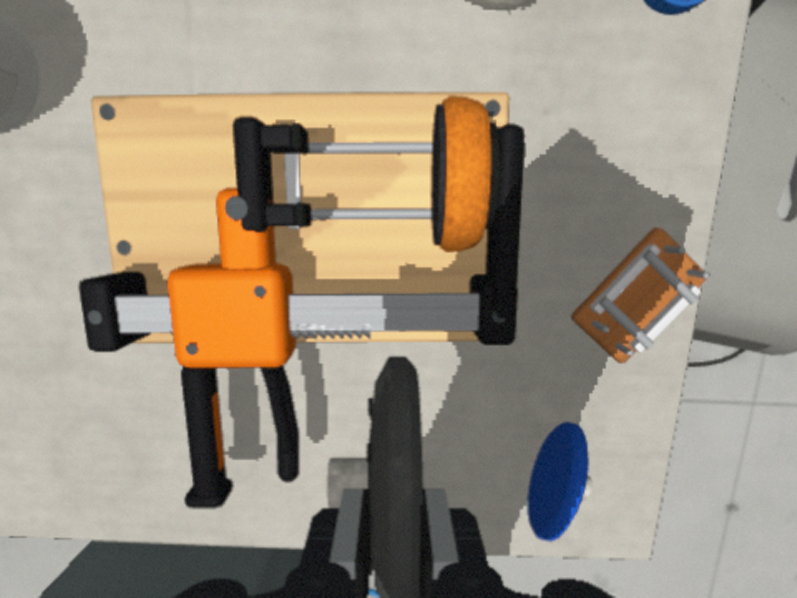

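Run:
```python
from h import *
p=camera_params("wrist"); p["T"]=np.load("w6T.npy"); P,r,s=tcp(); print(p["T"][:3,3])
g=lambda U,V,z: onz(p,(80+U/1.66,V/1.66),z)
ang=lambda d:np.degrees(np.arctan2(d[1],d[0]))
TL,TR=g(93,98,.012),g(508,94,.012); print("len",np.linalg.norm(TL-TR),ang(TL-TR)-90,TL,TR)
a,b=g(305,148,.019),g(433,148,.019);c,d=g(310,213,.019),g(433,213,.019); print("rails",ang(a-b)-90,ang(c-d)-90,a,c)
e,f=g(130,343,.012),g(450,342,.012); print("low edge",ang(e-f)-90)
bar1,bar2=g(120,296,.062),g(470,293,.062); print("bar",ang(bar1-bar2)-90, bar1,g(385,328,.062))
th=np.radians(2.2)
for th in (np.radians(1.5),np.radians(2.5)):
    X=np.array([np.cos(th),np.sin(th),0]);Y=np.array([-X[1],X[0],0])
    print(np.degrees(th),"railX",(a+b)/2@X,(c+d)/2@X,"TR",TR@X,TR@Y,"TL",TL@Y,"low",e@X,f@X)
    print(" padback",g(434,180,.03)@Y,g(443,180,.085)@Y,"fork",g(307,138,.04)@Y,g(310,214,.04)@Y,g(301,138,.066)@Y,"jaw right?",g(490,180,.085)@Y)
    for n,q in(("handle",(203,440)),("handle end",(208,503)),("handle L",(185,440)),("handle R",(222,440)),("trig",(283,430)),("trigR",(296,440))): w=g(*q,.062); print(n,w.round(4),(w@X).round(4),(w@Y).round(4))
# plate in tool frame
def gt(U,V,zt):
    o,dd=ray(p,(80+U/1.66,V/1.66)); o=r.inv().apply(o-P); dd=r.inv().apply(dd); return o+dd*(zt-o[2])/dd[2]
print("hub",gt(345,482,.022),gt(345,482,.018),"tip",gt(397,358,.022),"cam",r.inv().apply(p["T"][:3,3]-P))
```

```text
[ 0.52123896 -0.25981261  0.38518742]
len 0.23328668240082828 2.5983634097071615 [ 0.57997128 -0.08832474  0.012     ] [ 0.59054721 -0.32137157  0.012     ]
rails 2.2755931122245414 2.289479382264105 [ 0.55690181 -0.20895063  0.019     ] [ 0.52198936 -0.21186565  0.019     ]
low edge 2.444083563458946
bar 2.7139593457229267 [ 0.47608   -0.1166013  0.062    ] [ 0.46442528 -0.25779695  0.062     ]
1.5000000000000002 railX 0.5517271024811088 0.5167529978569727 TR 0.5819323165011503 -0.33672016827746004 TL -0.1034763499559355 low 0.43723381548617896 0.4405338842715987
 padback -0.2956548503532691 -0.29639714747040113 fork -0.22749505922922053 -0.22819246466582474 -0.22802630778194383 jaw right? -0.31831224501088046
handle [ 0.3963 -0.1568  0.062 ] 0.392 -0.1671
handle end [ 0.3568 -0.1576  0.062 ] 0.3526 -0.1669
handle L [ 0.3958 -0.1465  0.062 ] 0.3919 -0.1568
handle R [ 0.3967 -0.1676  0.062 ] 0.3922 -0.178
trig [ 0.4042 -0.2024  0.062 ] 0.3987 -0.2129
trigR [ 0.3985 -0.2097  0.062 ] 0.3928 -0.2201
2.5 railX 0.5471168916134295 0.5121208276615081 TR 0.575967108158286 -0.3468250034714586 TL -0.1135386648515188 low 0.43525338442244305 0.43505791824239076
 padback -0.30493999137691497 -0.3056283492336746 fork -0.2371300601989098 -0.23715665657312465 -0.23760834733002534 jaw right? -0.3275465278947963
handle [ 0.3963 -0.1568  0.062 ] 0.3891 -0.1739
handle end [ 0.3568 -0.1576  0.062 ] 0.3496 -0.173
handle L [ 0.3958 -0.1465  0.062 ] 0.3891 -0.1636
handle R [ 0.3967 -0.1676  0.062 ] 0.389 -0.1848
trig [ 0.4042 -0.2024  0.062 ] 0.395 -0.2198
trigR [ 0.3985 -0.2097  0.062 ] 0.3889 -0.2269
hub [ 0.00134466 -0.01515623  0.022     ] [ 0.00319287 -0.01481298  0.018     ] tip [3.88025974e-02 8.02581732e-05 2.20000000e-02] cam [ 0.07710443 -0.00108609 -0.14196342]
```

Run:
```python
from h import *
go((.5398,-.246,.17),2.5)
```

```text
t 7.7333 pos [ 0.4452 -0.2639  0.2427] phi 2.27 grip 0.0126 F [-0.  -0.9 -0.9] q [ 0.35  0.34  0.1   2.07 -0.05  0.74 -1.04]
turn [-0.002 -0.066 -0.038] shift now [ 2.368 -0.352  1.834] after turn [ 2.382 -0.343  1.817]
```

Call:
{"fn": "arm_command", "kwargs": {"increments": [0,-0.07,0,0.8,-0.1,0,2,0,0,0,0.8,-0.1,0,2,0,0,0,0.6,-0.1,0.6,2,0,0,0,0.1,-0.05,0.6,2,0,0,0,0,0,0.4,2,0,0,0,0,0,0,2]}}

```text
t: 8.23
tool_pos: [0.5427, -0.2531, 0.1774]
tcp_rot: [0.002, 1.0, 0.015, 0.002]
ft_force: [-0.4, 1.0, -0.7]
grip_width: 0.0124
```

Run:
```python
from h import *
go((.5398,-.246,.09),2.5)
```

```text
t 8.2333 pos [ 0.5427 -0.2531  0.1774] phi 1.72 grip 0.0124 F [-0.4  1.  -0.7] q [ 0.28  0.51  0.09  1.95 -0.07  0.67 -1.13]
turn [ 0.03  -0.045 -0.13 ] shift now [-0.078 -0.188  2.184] after turn [-0.065 -0.182  2.185]
```

Call:
{"fn": "arm_command", "kwargs": {"increments": [0.03,-0.05,-0.13,-0.07,-0.18,0,2,0,0,0,0,0,0,2,0,0,0,0,0,0.5,2,0,0,0,0,0,0.5,2,0,0,0,0,0,0.5,2,0,0,0,0,0,0,2,0,0,0,0,0,0,2]}}

```text
t: 8.82
tool_pos: [0.5406, -0.2502, 0.1222]
tcp_rot: [0.002, 1.0, 0.02, 0.003]
ft_force: [-0.3, -0.1, 0.3]
grip_width: 0.0123
```

Run:
```python
from h import *
go((.5398,-.246,.0765),2.5)
```

```text
t 8.8167 pos [ 0.5406 -0.2502  0.1222] phi 2.31 grip 0.0123 F [-0.3 -0.1  0.3] q [ 0.29  0.58  0.07  2.   -0.07  0.55 -1.12]
turn [ 0.032 -0.049 -0.032] shift now [-0.022 -0.109  1.141] after turn [-0.015 -0.105  1.141]
```

Call:
{"fn": "arm_command", "kwargs": {"increments": [0.04,-0.07,-0.04,-0.03,-0.13,0,2,0,0,0,0,0,0.3,2,0,0,0,0,0,0.3,2,0,0,0,0,0,0.3,2,0,0,0,0,0,0,2,0,0,0,0,0,0,2]}}

```text
t: 9.32
tool_pos: [0.5414, -0.2458, 0.0889]
tcp_rot: [0.001, 1.0, 0.022, 0.002]
ft_force: [0.2, -0.8, -1.8]
grip_width: 0.0126
```

Run:
```python
from h import *
go((.5398,-.246,.0745),2.5)
```

```text
t 9.3167 pos [ 0.5414 -0.2458  0.0889] phi 2.54 grip 0.0126 F [ 0.2 -0.8 -1.8] q [ 0.29  0.63  0.06  2.02 -0.08  0.48 -1.12]
turn [ 0.017 -0.044  0.007] shift now [-0.042  0.002  0.36 ] after turn [-0.04   0.003  0.361]
```

Call:
{"fn": "arm_command", "kwargs": {"increments": [0,-0.05,0,-0.06,0,0.2,2,0,0,0,0,0,0.12,2,0,0,0,0,0,0,2,0,0,0,0,0,0,2]}}

```text
t: 9.65
tool_pos: [0.5391, -0.2462, 0.0753]
tcp_rot: [0.001, 1.0, 0.022, -0.0]
ft_force: [0.2, -0.7, -0.7]
grip_width: 0.0126
```

Run:
```python
from h import *
go((.5398,-.246,.0745),2.5)
```

```text
t 9.65 pos [ 0.5391 -0.2462  0.0753] phi 2.54 grip 0.0126 F [ 0.2 -0.7 -0.7] q [ 0.29  0.65  0.06  2.03 -0.08  0.46 -1.12]
turn [0.02  0.006 0.007] shift now [ 0.019 -0.003  0.021] after turn [ 0.019 -0.003  0.021]
```

Call:
{"fn": "arm_command", "kwargs": {"increments": [0,0,0,0.02,0,0.04,2,0,0,0,0,0,0,2,0,0,0,0,0,0,2]}}

```text
t: 9.9
tool_pos: [0.5401, -0.2462, 0.0739]
tcp_rot: [0.001, 1.0, 0.022, -0.0]
ft_force: [-0.0, 0.5, -1.3]
grip_width: 0.0124
```

Call:
{"fn": "arm_command", "kwargs": {"increments": [0,0,0,0,0,0.04,2,0,0,0,0,0,0,2,0,0,0,0,0,0,2]}}

```text
t: 10.15
tool_pos: [0.5406, -0.2464, 0.0735]
tcp_rot: [0.001, 1.0, 0.022, 0.001]
ft_force: [-0.7, 0.8, -2.0]
grip_width: 0.0129
```

Call:
{"fn": "arm_command", "kwargs": {"increments": [0,0,0,-0.03,0,0.05,2,0,0,0,0,0,0,2,0,0,0,0,0,0,2]}}

```text
t: 10.4
tool_pos: [0.5406, -0.2469, 0.0736]
tcp_rot: [0.002, 1.0, 0.022, 0.002]
ft_force: [0.4, 1.3, -0.4]
grip_width: 0.0125
```

Call:
{"fn": "arm_command", "kwargs": {"increments": [0,0,0,0,0,0.05,2,0,0,0,0,0,0,2,0,0,0,0,0,0,2]}}

```text
t: 10.65
tool_pos: [0.5406, -0.2472, 0.0735]
tcp_rot: [0.002, 1.0, 0.022, 0.003]
ft_force: [-0.1, -0.4, -1.8]
grip_width: 0.0124
```

Run:
```python
from h import *
go((.5398,-.246,.0735),2.5); print(get_state()["moment"])
snap("wrist","w7",(180,60,500,420),1.66)
```

```text
t 10.65 pos [ 0.5406 -0.2472  0.0735] phi 2.51 grip 0.0124 F [-0.1 -0.4 -1.8] q [ 0.29  0.66  0.06  2.03 -0.08  0.45 -1.12]
turn [ 0.043 -0.059  0.002] shift now [-0.019 -0.032 -0.   ] after turn [-0.019 -0.032  0.   ]
[-0.00766015 -0.0348366  -0.0568446 ]
```

Call:
{"fn": "arm_command", "kwargs": {"increments": [0,0,0,0,0,0,16,0,0,0,0,0,0,20,0,0,0,0,0,0,26,0,0,0,0,0,0,26,0,0,0,0,0,0,26]}}

```text
t: 11.12
tool_pos: [0.5403, -0.2472, 0.0722]
tcp_rot: [0.002, 1.0, 0.022, 0.002]
ft_force: [0.3, -0.2, 0.0]
grip_width: 0.026
```

Call:
{"fn": "arm_command", "kwargs": {"increments": [0,0,0,0,0,-0.3,26,0,0,0,0,0,-0.3,26,0,0,0,0,0,-0.5,26,0,0,0,0,0,-0.7,26,0,0,0,-0.6,0,-0.7,26,0,0,0,-0.7,0,-0.5,26,0,0,0,-0.5,0,0,26,0,0,0,0,0,0,26,0,0,0,0,0,0,26]}}

```text
t: 11.87
tool_pos: [0.4665, -0.25, 0.2058]
tcp_rot: [0.003, 1.0, 0.022, 0.005]
ft_force: [0.4, -0.4, 0.7]
grip_width: 0.026
```

Run:
```python
from h import *
go((.41,-.18,.15),2.5)
snap("wrist","w8",(80,0,560,360),1.66)
```

```text
t 11.8667 pos [ 0.4665 -0.25    0.2058] phi 2.56 grip 0.026 F [ 0.4 -0.4  0.7] q [ 0.32  0.4   0.09  2.09 -0.05  0.65 -1.08]
turn [ 0.062 -0.1    0.01 ] shift now [-1.346 -1.821  1.369] after turn [-1.334 -1.811  1.395]
```

View pics/w8.png

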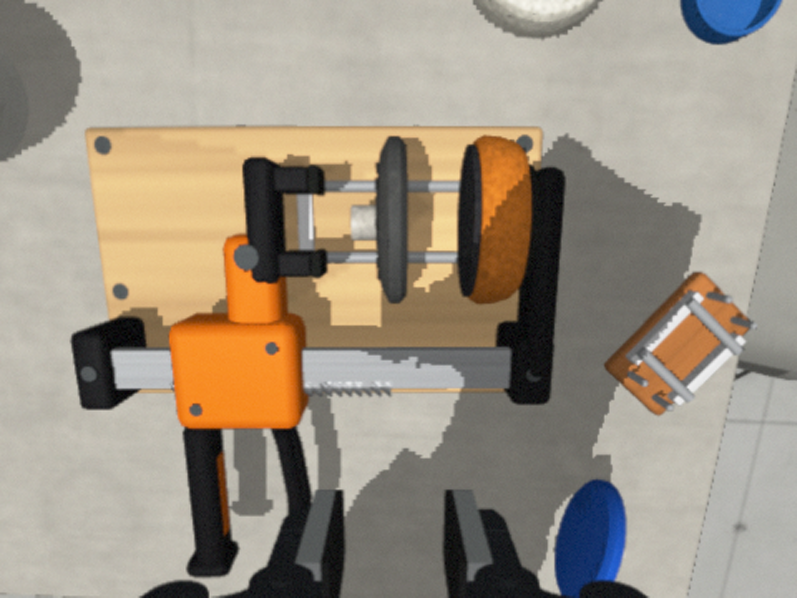

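The placing looks good: the plate stands upright at (392,220), its hub at (362,222) lies between the prongs, and the gap to the pad back at about (465,220) is clear. Next I check the numbers and move to the handle.

Call:
{"fn": "arm_command", "kwargs": {"increments": [0.06,-0.1,0,-0.7,-0.7,0,85,0,0,0,-0.6,-0.7,0.5,85,0,0,0,-0.05,-0.4,0.5,85,0,0,0,0,0,0.5,85,0,0,0,0,0,0,85,0,0,0,0,0,0,85]}}

```text
t: 12.42
tool_pos: [0.4131, -0.1785, 0.1449]
tcp_rot: [0.001, 1.0, 0.023, 0.002]
ft_force: [0.4, 0.0, 0.1]
grip_width: 0.0849
```

Run:
```python
from h import *
go((.4108,-.1782,.030),2.5)
p=camera_params("wrist"); p["T"]=np.load("w8T.npy")
g=lambda U,V,z: onz(p,(80+U/1.66,V/1.66),z)
th=np.radians(2.5); X=np.array([np.cos(th),np.sin(th),0]);Y=np.array([-X[1],X[0],0])
b=lambda w:(round(w@X-.5296,4),round(w@Y+.3293,4))
print("hub",b(g(352,222,.053)),"rails",b(g(345,186,.019)),b(g(345,257,.019)),"face lo",b(g(407,220,.085)),"padback",b(g(459,220,.03)),"fork",b(g(325,182,.04)),"top ends",b(g(393,137,.052)),b(g(393,302,.052)))
for n,q in(("handle L",(187,480)),("handle R",(228,480)),("trigR",(308,480)),("end",(212,573))): print(n,b(g(*q,.062)))
```

```text
t 12.4167 pos [ 0.4131 -0.1785  0.1449] phi 2.66 grip 0.0849 F [0.4 0.  0.1] q [ 0.23  0.42  0.07  2.3  -0.07  0.42 -1.17]
turn [ 0.017 -0.042  0.026] shift now [-0.069 -0.016  2.872] after turn [-0.056 -0.01   2.872]
hub (np.float64(0.0003), np.float64(0.0781)) rails (np.float64(0.0179), np.float64(0.0834)) (np.float64(-0.0176), np.float64(0.0841)) face lo (np.float64(0.0012), np.float64(0.0534)) padback (np.float64(0.0013), np.float64(0.0256)) fork (np.float64(0.0187), np.float64(0.0915)) top ends (np.float64(0.0373), np.float64(0.059)) (np.float64(-0.0371), np.float64(0.0589))
handle L (np.float64(-0.1264), np.float64(0.1645))
handle R (np.float64(-0.1264), np.float64(0.1434))
trigR (np.float64(-0.1264), np.float64(0.1024))
end (np.float64(-0.181), np.float64(0.1565))
```

Call:
{"fn": "arm_command", "kwargs": {"increments": [0.02,-0.04,0,-0.06,-0.01,0.6,85,0,0,0,0,0,0.6,85,0,0,0,0,0,0.6,85,0,0,0,0,0,0.6,85,0,0,0,0,0,0.3,85,0,0,0,0,0,0,85,0,0,0,0,0,0,85]}}

```text
t: 13.0
tool_pos: [0.4225, -0.1827, 0.0369]
tcp_rot: [0.002, 1.0, 0.023, 0.006]
ft_force: [0.1, -0.8, -0.6]
grip_width: 0.0848
```

Run:
```python
from h import *
go((.4108,-.1782,.030),2.5)
```

```text
t 13.0 pos [ 0.4225 -0.1827  0.0369] phi 2.59 grip 0.0848 F [ 0.1 -0.8 -0.6] q [ 0.27  0.64  0.02  2.35 -0.08  0.13 -1.16]
turn [ 0.035 -0.111  0.015] shift now [-0.29  -0.127  0.168] after turn [-0.288 -0.126  0.172]
```

Call:
{"fn": "arm_command", "kwargs": {"increments": [0.03,0.6,0,-0.1,-0.12,0.05,85,0,0,0,-0.1,0,0.05,85,0,0,0,0,0,0,85]}}

```text
t: 13.25
tool_pos: [0.4172, -0.1846, 0.037]
tcp_rot: [0.003, 1.0, 0.022, 0.008]
ft_force: [-1.2, -0.6, -0.6]
grip_width: 0.085
```

Run:
```python
from h import *
go((.4108,-.1782,.030),2.5)
```

```text
t 13.25 pos [ 0.4172 -0.1846  0.037 ] phi 2.57 grip 0.085 F [-1.2 -0.6 -0.6] q [ 0.3   0.64 -0.02  2.36  0.1   0.12 -1.34]
turn [ 0.069 -0.156  0.011] shift now [-0.155 -0.168  0.172] after turn [-0.152 -0.167  0.176]
```

Call:
{"fn": "arm_command", "kwargs": {"increments": [0,0.9,0,0.05,-0.2,0.05,85,0,0.5,0,0,0,0,85,0,0,0,0,0,0,85]}}

```text
t: 13.5
tool_pos: [0.4132, -0.1873, 0.0378]
tcp_rot: [0.008, 1.0, 0.022, 0.012]
ft_force: [-0.4, 0.3, -0.6]
grip_width: 0.0849
```

Run:
```python
from h import *
go((.4128,-.1782,.030),2.5)
```

```text
t 13.5 pos [ 0.4132 -0.1873  0.0378] phi 2.56 grip 0.0849 F [-0.4  0.3 -0.6] q [ 0.35  0.64 -0.08  2.37  0.48  0.12 -1.71]
turn [ 0.152 -0.225  0.009] shift now [-0.005 -0.23   0.191] after turn [-0.    -0.227  0.194]
```

Call:
{"fn": "arm_command", "kwargs": {"increments": [0.15,-0.8,0,0,-0.22,0,85,0,-0.6,0,0,0,0,85,0,-0.3,0,0,0,0,85,0,0,0,0,0,0,85]}}

```text
t: 13.83
tool_pos: [0.413, -0.1751, 0.0411]
tcp_rot: [-0.004, 0.997, 0.022, -0.08]
ft_force: [1.0, -0.5, -0.2]
grip_width: 0.085
```

Run:
```python
from h import *
go((.4128,-.1782,.030),2.5)
```

```text
t 13.8333 pos [ 0.413  -0.1751  0.0411] phi 2.59 grip 0.085 F [ 1.  -0.5 -0.2] q [ 0.39  0.66 -0.21  2.25  0.39  0.43 -1.67]
turn [-0.111  1.534  0.006] shift now [0.037 0.081 0.275] after turn [-0.008  0.078  0.279]
```

Call:
{"fn": "arm_command", "kwargs": {"increments": [-0.1,0.5,0,0.03,0.07,0.15,85,0,0,0,0,0,0.12,85,0,0,0,0,0,0,85]}}

```text
t: 14.08
tool_pos: [0.4143, -0.1766, 0.0312]
tcp_rot: [-0.002, 0.998, 0.022, -0.052]
ft_force: [0.0, 0.6, 0.5]
grip_width: 0.0849
```

Run:
```python
from h import *
go((.4108,-.1782,.030),2.5)
```

```text
t 14.0833 pos [ 0.4143 -0.1766  0.0312] phi 2.59 grip 0.0849 F [0.  0.6 0.5] q [ 0.38  0.67 -0.17  2.29  0.43  0.32 -1.7 ]
turn [-0.051  0.988  0.013] shift now [-0.085  0.036  0.038] after turn [-0.088  0.036  0.029]
```

Call:
{"fn": "arm_command", "kwargs": {"increments": [0,0,0,-0.04,0.04,0,70,0,0,0,0,0,0,62,0,0,0,0,0,0,58,0,0,0,0,0,0,54,0,0,0,0,0,0,54]}}

```text
t: 14.5
tool_pos: [0.412, -0.1771, 0.0323]
tcp_rot: [-0.003, 0.998, 0.023, -0.053]
ft_force: [-0.1, -0.0, -2.1]
grip_width: 0.054
```

Call:
{"fn": "arm_command", "kwargs": {"increments": [0,0,0,0,0,0,50,0,0,0,0,0,0,46,0,0,0,0,0,0,42,0,0,0,0,0,0,38,0,0,0,0,0,0,34,0,0,0,0,0,0,34,0,0,0,0,0,0,34]}}

```text
t: 15.08
tool_pos: [0.4123, -0.1765, 0.0333]
tcp_rot: [-0.003, 0.998, 0.023, -0.053]
ft_force: [-0.4, 1.4, 0.5]
grip_width: 0.0342
```

Run:
```python
from h import *
go((.4108,-.1782,.030),2.5)
```

```text
t 15.0833 pos [ 0.4123 -0.1765  0.0333] phi 2.69 grip 0.0342 F [-0.4  1.4  0.5] q [ 0.39  0.67 -0.18  2.29  0.43  0.33 -1.7 ]
turn [-0.079  1.012  0.027] shift now [-0.03   0.042  0.086] after turn [-0.039  0.041  0.083]
```

Call:
{"fn": "arm_command", "kwargs": {"increments": [0,0,0,0,0,0,50,0,0,0,0,0.1,0,66,0,0,0,0,0.15,0,82,0,0,0,0,0.12,0.04,85,0,0,0,0,0.04,0.03,85,0,0,0,0,0,0,85]}}

```text
t: 15.58
tool_pos: [0.4131, -0.1961, 0.0297]
tcp_rot: [-0.002, 0.998, 0.023, -0.053]
ft_force: [0.1, 0.1, 0.7]
grip_width: 0.0853
```

```bash
cat >> h.py <<'E'
def head(src="scene",raw=None):
    "board y of the orange head's top plate (z~.07), from its colour blob in the scene view"
    im=raw if raw is not None else camera("scene")[:,:,::-1]
    h=cv2.cvtColor(np.ascontiguousarray(im),cv2.COLOR_BGR2HSV); m=cv2.inRange(h,(5,170,90),(16,255,255)); m[:, :290]=0; m[:,372:]=0; m[:240]=0; m[300:]=0
    n,l,s,c=cv2.connectedComponentsWithStats(m); k=1+np.argmax(s[1:,4]); w=onz(camera_params("scene"),c[k],.065)
    th=np.radians(2.5); return s[k].tolist(), c[k].round(1), np.round([w[:2]@[np.cos(th),np.sin(th)]-.5296, w[:2]@[-np.sin(th),np.cos(th)]+.3293],4)
E
python3 - <<'E'
from h import *
print(head(raw=cv2.imread("pics/scene0.png")))
print(head())
go((.4115,-.1932,.030),2.5)
E
```

```text
([310, 254, 34, 29, 587], array([327. , 266.6]), array([-0.0807,  0.1263]))
([315, 261, 25, 23, 319], array([326.8, 271.4]), array([-0.0996,  0.1169]))
t 15.6333 pos [ 0.413  -0.1959  0.0298] phi 2.61 grip 0.0852 F [ 1.3 -0.2  0.1] q [ 0.42  0.68 -0.18  2.27  0.44  0.33 -1.67]
turn [-0.07   1.011  0.014] shift now [-0.036 -0.07  -0.002] after turn [-0.035 -0.07  -0.006]
```

```bash
cat >> h.py <<'E'
def whead(raw=None,T=None):
    p=camera_params("wrist")
    if T is not None: p["T"]=T
    im=raw if raw is not None else camera("wrist")[:,:,::-1]
    h=cv2.cvtColor(np.ascontiguousarray(im),cv2.COLOR_BGR2HSV); m=cv2.inRange(h,(5,200,150),(14,255,255))
    v,u=np.nonzero(m); k,d=K(p); s=cv2.undistortPoints(np.c_[u,v].astype(float)[:,None],k,d)[:,0]
    D=np.c_[s[:,0],-s[:,1],-np.ones(len(s))]@p["T"][:3,:3].T; o=p["T"][:3,3]; w=o+D*((.075-o[2])/D[:,2:])
    th=np.radians(2.5); x=w[:,:2]@[np.cos(th),np.sin(th)]-.5296; y=w[:,:2]@[-np.sin(th),np.cos(th)]+.3293
    a=(x>-.085)&(x<-.055); b=(x>-.02)&(x<.02)
    f=lambda q:np.percentile(q,[2,98]).round(4) if len(q)>20 else None
    return "head y",f(y[a]),a.sum(),"pad y",f(y[b&(y<.05)]),(b&(y<.05)).sum()
E
python3 - <<'E'
from h import *
for n in("w6","w8"): print(whead(cv2.imread(f"pics/{n}_raw.png"),np.load(f"{n}T.npy")))
T=camera_params("wrist")["T"]; print(whead(T=T))
E
```

```text
('head y', array([0.1033, 0.1606]), np.int64(377), 'pad y', array([0.0014, 0.0214]), np.int64(706))
('head y', array([0.1037, 0.1608]), np.int64(555), 'pad y', array([0.006 , 0.0208]), np.int64(316))
('head y', array([0.098 , 0.1483]), np.int64(11045), 'pad y', None, np.int64(0))
```

Call:
{"fn": "arm_command", "kwargs": {"increments": [0,0,0,-0.04,-0.08,0,70,0,0,0,0,0,0,60,0,0,0,0,0,0,54,0,0,0,0,0,0,48,0,0,0,0,0,0,42,0,0,0,0,0,0,36,0,0,0,0,0,0,33,0,0,0,0,0,0,33,0,0,0,0,0,0,33]}}

```text
t: 16.43
tool_pos: [0.4113, -0.191, 0.0318]
tcp_rot: [-0.002, 0.998, 0.024, -0.052]
ft_force: [0.3, -1.4, -1.5]
grip_width: 0.033
```

Run:
```python
from h import *
T=camera_params("wrist")["T"]; print(whead(T=T)); go((.4115,-.1932,.030),2.5)
```

```text
('head y', array([0.0821, 0.1346]), np.int64(18367), 'pad y', None, np.int64(0))
t 16.4833 pos [ 0.4114 -0.191   0.0318] phi 2.75 grip 0.0333 F [ 0.3 -1.9 -1.3] q [ 0.41  0.67 -0.18  2.28  0.44  0.33 -1.68]
turn [-0.056  1.002  0.038] shift now [0.005 0.055 0.043] after turn [0.001 0.055 0.044]
```

Call:
{"fn": "arm_command", "kwargs": {"increments": [0,0,0,0,0,0,50,0,0,0,0,0.1,0,66,0,0,0,0,0.14,0,82,0,0,0,0,0.08,0.03,85,0,0,0,0,0,0.02,85,0,0,0,0,0,0,85]}}

```text
t: 16.98
tool_pos: [0.4118, -0.2044, 0.0293]
tcp_rot: [-0.002, 0.998, 0.024, -0.053]
ft_force: [0.3, -0.7, 0.4]
grip_width: 0.085
```

Run:
```python
from h import *
T=camera_params("wrist")["T"]; print(whead(T=T)); go((.4115,-.2062,.030),2.5)
```

```text
('head y', array([0.0836, 0.134 ]), np.int64(13800), 'pad y', None, np.int64(0))
t 17.0333 pos [ 0.4118 -0.2044  0.0293] phi 2.82 grip 0.085 F [-0.1 -0.4 -0.1] q [ 0.44  0.68 -0.18  2.27  0.45  0.34 -1.66]
turn [-0.064  1.004  0.049] shift now [-0.011  0.044 -0.016] after turn [-0.009  0.044 -0.017]
```

Call:
{"fn": "arm_command", "kwargs": {"increments": [-0.05,0,0.04,0,0.03,0,70,0,0,0,0,0,0,60,0,0,0,0,0,0,54,0,0,0,0,0,0,48,0,0,0,0,0,0,42,0,0,0,0,0,0,36,0,0,0,0,0,0,33,0,0,0,0,0,0,33,0,0,0,0,0,0,33]}}

```text
t: 17.78
tool_pos: [0.412, -0.2061, 0.0309]
tcp_rot: [0.002, 0.998, 0.022, -0.052]
ft_force: [-0.0, -1.6, 0.4]
grip_width: 0.0333
```

Call:
{"fn": "arm_command", "kwargs": {"increments": [0,0,0,0,0,0,50,0,0,0,0,0.1,0,66,0,0,0,0,0.14,0,82,0,0,0,0,0.08,0.03,85,0,0,0,0,0,0.02,85,0,0,0,0,0,0,85,0,0,0,0,0,0,85]}}

```text
t: 18.37
tool_pos: [0.4123, -0.2196, 0.0283]
tcp_rot: [0.001, 0.998, 0.023, -0.052]
ft_force: [-0.4, 0.3, -0.8]
grip_width: 0.085
```

Run:
```python
from h import *
T=camera_params("wrist")["T"]; im=camera("wrist")[:,:,::-1]; cv2.imwrite("pics/w9_raw.png",im); np.save("w9T.npy",T); print(whead(im,T)); go((.4115,-.2202,.030),2.5)
```

```text
('head y', array([0.0682, 0.119 ]), np.int64(14625), 'pad y', None, np.int64(0))
t 18.4167 pos [ 0.4123 -0.2195  0.0283] phi 2.59 grip 0.0853 F [-0.1 -0.1 -0.4] q [ 0.46  0.68 -0.17  2.26  0.45  0.34 -1.64]
turn [0.006 1.003 0.016] shift now [-0.025  0.016 -0.041] after turn [-0.02   0.016 -0.043]
```

Call:
{"fn": "arm_command", "kwargs": {"increments": [0,0,0,0,0.01,-0.02,70,0,0,0,0,0,0,62,0,0,0,0,0,0,58,0,0,0,0,0,0,54,0,0,0,0,0,0,50,0,0,0,0,0,0,47,0,0,0,0,0,0,46,0,0,0,0,0,0,46]}}

```text
t: 19.08
tool_pos: [0.4123, -0.2192, 0.0302]
tcp_rot: [0.002, 0.998, 0.023, -0.052]
ft_force: [0.5, 0.5, -0.6]
grip_width: 0.0461
```

```bash
cat > m.py <<'E'
from h import *
T=camera_params("wrist")["T"]; s=get_state(); print(whead(T=T)); 
g=[s["grip_width"]]
print("t",s["t"],"grip",s["grip_width"],"F",s["ft_force"].round(1),"M",s["moment"].round(2),s["tool_pos"].round(4))
E
python3 m.py
```

```text
('head y', array([0.0601, 0.1125]), np.int64(16985), 'pad y', None, np.int64(0))
t 19.0833 grip 0.04608457291921238 F [ 0.5  0.5 -0.6] M [ 0.   -0.14 -0.14] [ 0.4123 -0.2192  0.0302]
```

Call:
{"fn": "arm_command", "kwargs": {"increments": [0,0,0,0,0,0,45,0,0,0,0,0,0,45]}}

```text
t: 19.3
tool_pos: [0.4122, -0.2193, 0.0303]
tcp_rot: [0.002, 0.998, 0.023, -0.052]
ft_force: [-0.3, -0.8, 1.9]
grip_width: 0.0449
```

Call:
{"fn": "arm_command", "kwargs": {"increments": [0,0,0,0,0,0,44,0,0,0,0,0,0,44]}}

```text
t: 19.47
tool_pos: [0.4123, -0.2195, 0.0304]
tcp_rot: [0.002, 0.998, 0.023, -0.052]
ft_force: [-0.6, 0.6, 2.5]
grip_width: 0.0446
```

Call:
{"fn": "arm_command", "kwargs": {"increments": [0,0,0,0,0,0,43,0,0,0,0,0,0,43]}}

```text
t: 19.63
tool_pos: [0.4122, -0.2196, 0.0305]
tcp_rot: [0.002, 0.998, 0.022, -0.052]
ft_force: [-0.3, -0.8, 2.2]
grip_width: 0.0433
```

Call:
{"fn": "arm_command", "kwargs": {"increments": [0,0,0,0,0,0,42,0,0,0,0,0,0,42]}}

```text
t: 19.8
tool_pos: [0.4122, -0.2198, 0.0307]
tcp_rot: [0.002, 0.998, 0.022, -0.052]
ft_force: [-1.5, -0.3, 2.6]
grip_width: 0.0418
```

```bash
python3 m.py
```

```text
('head y', array([0.0577, 0.1101]), np.int64(17479), 'pad y', None, np.int64(0))
t 19.8 grip 0.04175117721297557 F [-1.5 -0.3  2.6] M [-0.08 -0.05 -0.17] [ 0.4122 -0.2198  0.0307]
```

Call:
{"fn": "arm_command", "kwargs": {"increments": [0,0,0,0,0,0,41,0,0,0,0,0,0,41]}}

```text
t: 20.02
tool_pos: [0.4122, -0.2198, 0.0307]
tcp_rot: [0.002, 0.998, 0.022, -0.052]
ft_force: [-1.2, -1.2, 3.0]
grip_width: 0.0412
```

Call:
{"fn": "arm_command", "kwargs": {"increments": [0,0,0,0,0,0,40,0,0,0,0,0,0,40]}}

```text
t: 20.18
tool_pos: [0.4122, -0.2193, 0.0309]
tcp_rot: [0.002, 0.998, 0.023, -0.052]
ft_force: [-0.4, -1.1, 1.8]
grip_width: 0.0404
```

```bash
python3 m.py
```

```text
('head y', array([0.0573, 0.1098]), np.int64(17865), 'pad y', None, np.int64(0))
t 20.1833 grip 0.04039405562490108 F [-0.4 -1.1  1.8] M [-0.42 -0.02 -0.05] [ 0.4122 -0.2193  0.0309]
```

Call:
{"fn": "arm_command", "kwargs": {"increments": [0,0,0,0,0,0,40,0,0,0,0,0,0,40,0,0,0,0,0,0,40]}}

```text
t: 20.48
tool_pos: [0.4122, -0.2193, 0.0308]
tcp_rot: [0.002, 0.998, 0.023, -0.052]
ft_force: [-0.9, -0.0, 5.1]
grip_width: 0.0403
```

```bash
python3 m.py
```

```text
('head y', array([0.0573, 0.1098]), np.int64(17872), 'pad y', None, np.int64(0))
t 20.4833 grip 0.04027158518991711 F [-0.9 -0.   5.1] M [-0.09  0.03 -0.08] [ 0.4122 -0.2193  0.0308]
```

Call:
{"fn": "arm_command", "kwargs": {"increments": [0,0,0,0,0,0,39.5,0,0,0,0,0,0,39.5]}}

```text
t: 20.7
tool_pos: [0.4123, -0.2189, 0.0308]
tcp_rot: [0.002, 0.998, 0.023, -0.052]
ft_force: [0.2, -1.6, 1.8]
grip_width: 0.0393
```

```bash
python3 m.py
```

```text
('head y', array([0.0574, 0.1099]), np.int64(18044), 'pad y', None, np.int64(0))
t 20.7 grip 0.039302210381118176 F [ 0.2 -1.6  1.8] M [-0.26 -0.04 -0.05] [ 0.4123 -0.2189  0.0308]
```

```bash
cat > prof.py <<'E'
from h import *
th=np.radians(2.5); X=np.array([np.cos(th),np.sin(th),0]);Y=np.array([-X[1],X[0],0])
p=camera_params("scene"); im=camera("scene")[:,:,::-1]; cv2.imwrite("pics/s9_raw.png",im); im0=cv2.imread("pics/scene0.png")
ys=np.arange(-.01,.1,.004); P=np.array([(.5296-.012)*X+(y-.3293)*Y+[0,0,.083] for y in ys])
uv=proj(p,P).round().astype(int)
for y,(u,v) in zip(ys,uv): print(round(y*1000),(u,v),im0[v,u][::-1],im[v,u][::-1])
s=get_state(); print(s["joint_efforts"].round(2),s["t"])
E
python3 prof.py; cat > /dev/null <<'E'
E
python3 - <<'E'
from h import *
p=camera_params("wrist"); th=np.radians(2.5); X=np.array([np.cos(th),np.sin(th),0]);Y=np.array([-X[1],X[0],0])
for y in(0,.024,.038): print(proj(p,(.5296)*X+(y-.3293)*Y+[0,0,.09]), proj(p,(.5296-.03)*X+(y-.3293)*Y+[0,0,.07]))
E
```

```text
-10 (np.int64(396), np.int64(261)) [19 19 20] [20 20 20]
-6 (np.int64(394), np.int64(260)) [34 35 35] [33 36 38]
-2 (np.int64(393), np.int64(260)) [66 44 32] [68 45 30]
2 (np.int64(391), np.int64(260)) [139  84  44] [119  73  39]
6 (np.int64(389), np.int64(259)) [190 114  58] [124  76  39]
10 (np.int64(388), np.int64(259)) [195 117  59] [128  78  42]
14 (np.int64(386), np.int64(258)) [204 122  61] [121  75  40]
18 (np.int64(384), np.int64(258)) [223 135  69] [126  76  41]
22 (np.int64(382), np.int64(257)) [97 61 43] [113  74  52]
26 (np.int64(381), np.int64(257)) [106 108 109] [54 58 62]
30 (np.int64(379), np.int64(257)) [160 154 149] [64 64 64]
34 (np.int64(378), np.int64(256)) [156 150 144] [76 75 76]
38 (np.int64(376), np.int64(256)) [156 150 144] [32 29 32]
42 (np.int64(374), np.int64(255)) [157 151 146] [23 22 25]
46 (np.int64(373), np.int64(255)) [157 152 147] [25 24 28]
50 (np.int64(371), np.int64(255)) [160 154 148] [28 27 28]
54 (np.int64(369), np.int64(254)) [157 152 146] [26 26 28]
58 (np.int64(368), np.int64(254)) [156 149 145] [20 20 22]
62 (np.int64(366), np.int64(253)) [156 151 145] [165 160 153]
66 (np.int64(364), np.int64(253)) [154 149 144] [166 159 154]
70 (np.int64(363), np.int64(252)) [155 149 144] [161 156 150]
74 (np.int64(361), np.int64(252)) [168 163 157] [159 155 149]
78 (np.int64(360), np.int64(252)) [75 72 69] [158 153 148]
82 (np.int64(358), np.int64(251)) [26 27 27] [161 155 149]
86 (np.int64(357), np.int64(251)) [26 24 25] [161 155 150]
90 (np.int64(355), np.int64(250)) [18 18 20] [167 161 155]
94 (np.int64(353), np.int64(250)) [28 27 29] [61 60 60]
98 (np.int64(352), np.int64(250)) [29 29 30] [34 35 38]
[-8.000e-02 -6.274e+01 -8.600e-01 -6.400e+00  7.000e-02  3.200e-01
  5.000e-02] 20.8
[[ 878.06326861 -127.48712629]] [[707.98206415  66.19864093]]
[[ 752.85374707 -144.09605435]] [[612.67509148  63.03912338]]
[[ 672.05227755 -151.66425704]] [[555.01757596  61.57742756]]
```

```bash
cat > m2.py <<'E'
from h import *
g=[];y=[];F=[]
for i in range(8):
    s=get_state(); g.append(s["grip_width"]*1e3); y.append(s["tool_pos"][1]*1e3); F.append(np.r_[s["ft_force"],s["moment"]*10])
    T=camera_params("wrist")["T"]; im=camera("wrist")[:,:,::-1]
    if i==7: print(whead(im,T))
print("t",get_state()["t"],"grip",np.mean(g).round(3),np.std(g).round(3),"y",np.mean(y).round(2),"F,10M",np.mean(F,0).round(1))
h=cv2.cvtColor(np.ascontiguousarray(im),cv2.COLOR_BGR2HSV)
p=camera_params("wrist"); th=np.radians(2.5); X=np.array([np.cos(th),np.sin(th),0]);Y=np.array([-X[1],X[0],0])
ys=np.arange(.019,.046,.0005); P=np.array([(.5296-.03)*X+(q-.3293)*Y+[0,0,.07] for q in ys]); uv=proj(p,P).astype(np.float32)
c=cv2.remap(np.ascontiguousarray(im),uv[:,0],uv[:,1],cv2.INTER_LINEAR)[:,0] if False else cv2.remap(np.ascontiguousarray(im),uv[None,:,0],uv[None,:,1],cv2.INTER_LINEAR)[0]
print("R-B along y .019..:",(c[:,2].astype(int)-c[:,0]).tolist()); print("G:",c[:,1].tolist())
E
python3 m2.py
```

```text
('head y', array([0.0574, 0.1099]), np.int64(17934), 'pad y', None, np.int64(0))
t 21.2 grip 39.52 0.147 y -218.88 F,10M [-0.1  0.2  1.6  0.4 -0.5 -0.5]
R-B along y .019..: [85, 88, 90, 87, 86, 83, 83, 81, 81, 83, 38, 3, -1, -1, -1, 2, 2, -1, 0, 0, 3, 0, -1, 1, 1, 0, 2, 0, 1, 4, 1, 3, 4, 3, 2, 3, 2, 2, 1, 2, 1, 0, 2, 1, 1, 2, 2, 2, 3, 2, 1, 1, -2, 2]
G: [64, 63, 64, 63, 61, 60, 59, 61, 62, 55, 36, 26, 27, 24, 35, 46, 44, 45, 43, 41, 40, 41, 42, 43, 42, 42, 42, 41, 47, 40, 44, 42, 45, 42, 40, 43, 43, 42, 45, 41, 41, 40, 40, 41, 42, 39, 39, 43, 45, 44, 42, 42, 41, 44]
```

Run:
```python
s=open('m2.py').read()
i=s.index('print("R-B'); s=s[:i]+'d=(c[:,2].astype(float)-c[:,0]); k=np.argmax(d<42); e=ys[k-1]+.0005*(d[k-1]-42)/(d[k-1]-d[k]); print("orange edge y mm",(e*1e3).round(2))\n'
s=s.replace("range(8)","range(6)").replace("i==7","i==5"); open('m2.py','w').write(s)
```

Call:
{"fn": "arm_command", "kwargs": {"increments": [0,0,0,0,0,0,38.5,0,0,0,0,0,0,38.5,0,0,0,0,0,0,38.5]}}

```text
t: 21.45
tool_pos: [0.4123, -0.2184, 0.0309]
tcp_rot: [0.001, 0.998, 0.023, -0.052]
ft_force: [-0.2, 0.1, 1.3]
grip_width: 0.0382
```

```bash
python3 m2.py
```

```text
('head y', array([0.0575, 0.1099]), np.int64(17985), 'pad y', None, np.int64(0))
t 21.75 grip 38.492 0.193 y -218.4 F,10M [ 0.1  0.5  2.1  1.7 -0.4 -0.9]
orange edge y mm 23.95
```

Call:
{"fn": "arm_command", "kwargs": {"increments": [0,0,0,0,0,0,37.5,0,0,0,0,0,0,37.5,0,0,0,0,0,0,37.5]}}

```text
t: 22.0
tool_pos: [0.4123, -0.2179, 0.031]
tcp_rot: [0.001, 0.998, 0.023, -0.052]
ft_force: [-0.3, 0.4, 1.0]
grip_width: 0.0375
```

```bash
python3 m2.py
```

```text
('head y', array([0.0575, 0.11  ]), np.int64(18095), 'pad y', None, np.int64(0))
t 22.3 grip 37.609 0.166 y -217.89 F,10M [-0.1  1.5  2.1  2.3 -0.3 -1. ]
orange edge y mm 23.95
```

Call:
{"fn": "arm_command", "kwargs": {"increments": [0,0,0,0,0,0,36.5,0,0,0,0,0,0,36.5,0,0,0,0,0,0,36.5]}}

```text
t: 22.55
tool_pos: [0.4123, -0.2174, 0.0311]
tcp_rot: [0.001, 0.998, 0.024, -0.052]
ft_force: [-1.0, 1.2, 0.9]
grip_width: 0.0365
```

```bash
python3 m2.py
```

```text
('head y', array([0.0575, 0.11  ]), np.int64(18227), 'pad y', None, np.int64(0))
t 22.85 grip 36.637 0.213 y -217.41 F,10M [-0.1  1.2  1.9  2.7 -0.5 -0.9]
orange edge y mm 24.04
```

Call:
{"fn": "arm_command", "kwargs": {"increments": [0,0,0,0,0,0,35.5,0,0,0,0,0,0,35.5,0,0,0,0,0,0,35.5]}}

```text
t: 23.1
tool_pos: [0.4122, -0.2169, 0.0312]
tcp_rot: [0.001, 0.998, 0.024, -0.052]
ft_force: [-0.1, 1.8, 2.0]
grip_width: 0.0359
```

```bash
python3 m2.py; python3 prof.py | sed -n 7,14p
```

```text
('head y', array([0.0576, 0.1101]), np.int64(18479), 'pad y', None, np.int64(0))
t 23.4 grip 35.653 0.181 y -216.89 F,10M [-0.2  1.6  2.3  2.9 -0.3 -0.9]
orange edge y mm -inf
14 (np.int64(386), np.int64(258)) [204 122  61] [121  75  41]
18 (np.int64(384), np.int64(258)) [223 135  69] [125  76  39]
22 (np.int64(382), np.int64(257)) [97 61 43] [113  74  53]
26 (np.int64(381), np.int64(257)) [106 108 109] [54 58 62]
30 (np.int64(379), np.int64(257)) [160 154 149] [66 65 64]
34 (np.int64(378), np.int64(256)) [156 150 144] [76 74 74]
38 (np.int64(376), np.int64(256)) [156 150 144] [31 29 31]
42 (np.int64(374), np.int64(255)) [157 151 146] [23 22 26]m2.py:12: RuntimeWarning: divide by zero encountered in scalar divide
  d=(c[:,2].astype(float)-c[:,0]); k=np.argmax(d<42); e=ys[k-1]+.0005*(d[k-1]-42)/(d[k-1]-d[k]); print("orange edge y mm",(e*1e3).round(2))
```

Call:
{"fn": "arm_command", "kwargs": {"increments": [0,0,0,0,0.05,0,35.5,0,0,0,0,0.05,0,35.5]}}

```text
t: 23.62
tool_pos: [0.4122, -0.217, 0.0311]
tcp_rot: [-0.001, 0.998, 0.025, -0.053]
ft_force: [-0.1, 12.7, 4.8]
grip_width: 0.0354
```

```bash
python3 m2.py
```

```text
('head y', array([0.0575, 0.11  ]), np.int64(18240), 'pad y', None, np.int64(0))
t 23.9167 grip 35.469 0.241 y -216.97 F,10M [-0.4 11.6  4.7 22.1  0.4 -3.7]
orange edge y mm 35.5
```

Call:
{"fn": "arm_command", "kwargs": {"increments": [0,0,0,0,-0.04,0,35.5,0,0,0,0,-0.04,0,35.5]}}

```text
t: 24.08
tool_pos: [0.4122, -0.2151, 0.0312]
tcp_rot: [-0.0, 0.998, 0.025, -0.052]
ft_force: [-1.2, -7.0, 0.2]
grip_width: 0.0358
```

```bash
python3 m2.py 2>&1 | tail -3
```

```text
('head y', array([0.0577, 0.1102]), np.int64(18814), 'pad y', None, np.int64(0))
t 24.3833 grip 35.473 0.308 y -215.46 F,10M [ -0.2  -6.    0.9 -11.8  -1.1   0.8]
orange edge y mm 35.5
```

Call:
{"fn": "arm_command", "kwargs": {"increments": [0,0,0,0,0.04,0,35.5,0,0,0,0,0.05,0,35.5,0,0,0,0,0.06,0,35.5,0,0,0,0,0.06,0,35.5]}}

```text
t: 24.72
tool_pos: [0.4123, -0.2168, 0.031]
tcp_rot: [-0.004, 0.998, 0.027, -0.053]
ft_force: [0.7, 11.4, 4.8]
grip_width: 0.0357
```

```bash
python3 m2.py 2>&1 | tail -3;  python3 m2.py 2>&1 | tail -3; python3 prof.py | sed -n 4,15p
python3 - <<'E'
from h import *
go((.4123,-.217,.031),2.5)
E
```

```text
('head y', array([0.0575, 0.11  ]), np.int64(17978), 'pad y', None, np.int64(0))
t 25.0167 grip 35.506 0.147 y -216.79 F,10M [ 0.  11.8  5.5 22.9  0.7 -4.2]
orange edge y mm 35.5
('head y', array([0.0575, 0.11  ]), np.int64(17953), 'pad y', None, np.int64(0))
t 25.3167 grip 35.497 0.154 y -216.8 F,10M [-0.4 11.6  5.2 22.6  0.7 -4.3]
orange edge y mm 39.0
2 (np.int64(391), np.int64(260)) [139  84  44] [120  73  38]
6 (np.int64(389), np.int64(259)) [190 114  58] [123  76  40]
10 (np.int64(388), np.int64(259)) [195 117  59] [126  78  41]
14 (np.int64(386), np.int64(258)) [204 122  61] [118  73  38]
18 (np.int64(384), np.int64(258)) [223 135  69] [126  77  40]
22 (np.int64(382), np.int64(257)) [97 61 43] [115  74  55]
26 (np.int64(381), np.int64(257)) [106 108 109] [53 58 62]
30 (np.int64(379), np.int64(257)) [160 154 149] [66 66 65]
34 (np.int64(378), np.int64(256)) [156 150 144] [75 75 74]
38 (np.int64(376), np.int64(256)) [156 150 144] [30 29 32]
42 (np.int64(374), np.int64(255)) [157 151 146] [24 23 26]
46 (np.int64(373), np.int64(255)) [157 152 147] [27 25 28]
t 25.3667 pos [ 0.4123 -0.2168  0.031 ] phi 3.18 grip 0.0356 F [ 0.5 12.4  5.5] q [ 0.48  0.68 -0.2   2.25  0.45  0.36 -1.63]
turn [-0.1    1.005  0.107] shift now [-0.     0.005  0.   ] after turn [-0.     0.005  0.   ]
```

Call:
{"fn": "arm_command", "kwargs": {"increments": [0,0,0,0,0.075,0,35.3]}}

```text
t: 25.45
tool_pos: [0.4123, -0.2168, 0.031]
tcp_rot: [-0.006, 0.998, 0.029, -0.053]
ft_force: [-0.7, 16.8, 6.2]
grip_width: 0.0354
```

```bash
python3 m2.py 2>&1 | tail -3;  python3 m2.py 2>&1 | tail -3
```

```text
('head y', array([0.0575, 0.1099]), np.int64(17779), 'pad y', None, np.int64(0))
t 25.75 grip 35.523 0.205 y -216.73 F,10M [-0.4 15.   6.4 28.2  1.  -4.9]
orange edge y mm -inf
('head y', array([0.0575, 0.1099]), np.int64(17777), 'pad y', None, np.int64(0))
t 26.05 grip 35.536 0.256 y -216.73 F,10M [-0.5 14.6  6.3 27.5  0.8 -5. ]
orange edge y mm 25.0
```

```bash
python3 -c "
from rig import *
print(close_job()); s=get_state(); print(s['t'],s['ft_force'],s['grip_width'])"
```

```text
the job is handed in; nothing more can be done
None
the job is handed in; nothing more can be done
```

I handed the job in at about t = 26 s, with the gripper still holding trigger and handle squeezed. close_job() gives no verdict, and the force on the pad is an estimate, not a direct measurement.

**What I did**
- I lifted the backing plate out of the stand, turned it about 140° and stood it on the rails. Measured in the clamp_board frame from the wrist picture:

| What | Position |
|---|---|
| Flat face | y ≈ 53 mm |
| Hub end | y ≈ 78 mm |
| Plate centre | x within about 1 mm of 0 |

- I pumped three nearly full trigger strokes, then a fourth until the head stopped moving.

**Last checks**
- **Contact:** the scene picture's colour profile shows pad, plate and fork touching with no gap. The orange pad's edge had not moved.
- **Head:** it stayed put while the arm pushed with 12–15 N, well above the 3–4 N of friction, so it is held against the stack. I put its travel at about 55.5 mm, against the 57 mm given; about 1.5 mm of that is camera error.
- **Squeeze:** the trigger is at about 0.24 rad with the fingers 35.5 mm apart.

**What is uncertain or disagreed**
- With the head stopped, the trigger gave way softly and showed only about 6 N of squeeze, so by the given formula it presses with just 2–4 N. To make up the pressure, the arm also pushes the handle towards the fixed jaw with a steady 14.8 N. I estimate 11–20 N on the pad.
- Near the end my tracker of the pad's edge in the wrist picture gave useless values. I don't know why, possibly because something was in the way, and I ignored it.
- That the plate is flat against the pad is inferred from the tight stack. I had no pictures left to look at it.
- I never moved close to the bystanders, but I did not measure their positions again at the end.

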